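# Pack the coffee caddy

### The job

Lift the loose wooden lid off the coffee caddy and lay it right way up on the middle of the cork mat, its long side along the mat's. Then pack the red coffee tin, the yellow sugar tin and the closed glass jar side by side into the caddy, each standing upright on its floor; it is a snug fit. Do not tip any of the three over on the way, and leave everything else where it is.

Things in the scene. Friction and masses are not known exactly. Their poses are not given: they have to be found in the camera images.
- caddy: fixed open wooden box on the counter, in the middle: outside 164 x 78 x 40 mm (its x, y, z), walls and floor 6 mm, inside 152 x 66 mm, 34 mm deep. Origin: centre of the underside; x runs along its long side
- caddy_in (a point): centre of the caddy's inner floor, 6 mm above its underside, axes as the caddy. The three items fit only in one row along x, their 60 mm width across the box (10 mm to spare along the row, 6 mm across), in any order; they stand proud of the rim, so hold them above the rim by the faces that look along the caddy's y
- lid: loose light-wood lid on the caddy, 160 g: plate 172 x 86 x 8 mm (x, y, z), a 4 mm deep step below it (144 x 58 mm), on top in the middle a dark bar handle 60 mm long along x, 14 mm wide, 28 mm tall (12 to 40 mm above the origin). Origin: centre of the step's underside, at the start 36 mm above the caddy's underside
- mat: thin cork mat fixed on the counter, 110 x 200 x 4 mm (its x, y, z), long along its y. Origin: centre of the underside. Either to the left or to the right of the caddy
- riser: fixed low shelf of clear acrylic, top 150 x 210 mm (x, y), 60 mm high, with end panels. Origin: centre of the underside. On the other side of the caddy from the mat; the jar and the stacked cups stand on it
- jar: closed glass jar, greenish, straight body 60 mm in diameter and 70 mm high, steel cap 54 mm in diameter on top, 84 mm tall in all, about 220 g. Origin: centre of the underside. It starts on the acrylic shelf
- coffee_tin: red tin with a steel top, 44 x 60 x 92 mm (x, y, z), about 200 g. Origin: centre of the underside; hold it by the faces that look along its own y (60 mm apart) to pack it. Left or right on the counter, any yaw
- sugar_tin: yellow tin with a white top, 38 x 60 x 80 mm (x, y, z), about 200 g. Origin: centre of the underside; hold it by the faces that look along its own y (60 mm apart) to pack it. On the other side from the coffee tin, any yaw
- cups: loose stack of three white espresso cups, 60 mm in diameter, 104 mm tall, beside the jar on the acrylic shelf. Origin: centre of the underside. Leave alone
- cup: single white espresso cup, 60 mm in diameter, 52 mm tall, on the counter. Origin: centre of the underside. Leave alone
- bowl: blue bowl, 92 mm in diameter, 52 mm tall, on the counter. Origin: centre of the underside. Leave alone
- cezve: steel cezve, 86 mm in diameter, 85 mm tall, its handle reaching 160 mm from the axis along its x and up to 116 mm high. Origin: centre of the underside. Behind the caddy. Leave alone
- syrup: amber bottle, 60 mm in diameter, 190 mm tall, the tallest thing near the work. Origin: centre of the underside. Behind the caddy. Leave alone
- spoon: steel spoon, 140 mm long along its x, lying between the robot and the caddy. Leave alone
Things that resemble listed ones, but are neither listed nor needed, are in the scene too. Of the things shaped like the mat, the cork one is meant.

How it is judged:
At the end, for the whole second after the job is handed in: The coffee tin, sugar tin and jar all stand in the caddy, upright within 0.1 rad, undersides within 5 mm of its inner floor, at rest; the lid lies flat and right way up on the cork mat, its centre within 40 mm of the mat's and its long side within 0.35 rad of the mat's (x of coffee_tin in the frame of caddy_in between -0.076 and 0.076 m and y of coffee_tin in the frame of caddy_in between -0.03 and 0.03 m and z of coffee_tin in the frame of caddy_in between -0.004 and 0.005 m and angle between each of coffee_tin, sugar_tin, jar's own z axis and vertical below 0.1 rad and linear speed of each of coffee_tin, sugar_tin, jar, lid below 0.03 m/s and x of sugar_tin in the frame of caddy_in between -0.076 and 0.076 m and y of sugar_tin in the frame of caddy_in between -0.03 and 0.03 m and z of sugar_tin in the frame of caddy_in between -0.004 and 0.005 m and x of jar in the frame of caddy_in between -0.076 and 0.076 m and y of jar in the frame of caddy_in between -0.03 and 0.03 m and z of jar in the frame of caddy_in between -0.004 and 0.005 m and horizontal distance between lid and mat below 0.04 m and z of lid in the frame of mat between 0 and 0.009 m and angle between lid's own z axis and vertical below 0.06 rad and angle between the x axis of lid and the y axis of mat, either way round below 0.35 rad); the robot touches nothing.
It fails at once if a thing to leave alone (cups, cup, bowl, cezve, syrup bottle or spoon) is moved more than 25 mm (distance of any of cups, cup, bowl, cezve, syrup, spoon from where it was at the start of the episode above 0.025 m).
It fails at once if a tin or the jar is tipped over (more than 0.7 rad) (angle between any of coffee_tin, sugar_tin, jar's own z axis and vertical above 0.7 rad).
It also fails if it takes over 72 s, if anything falls off the work surface, if the arm or the gripper's body presses on something with over 40 N, if the wrist force passes 120 N, or if a joint passes its speed limit or range.

### The arm

A 6-joint arm with a two-finger parallel gripper is mounted at the origin on the work surface. World frame = base frame: x ahead of the robot, y to its left, z up, the work surface at z = 0. Lengths are in m, angles in rad, forces in N, time in s.
With the tool pointing down it reaches from about 0.25 to 0.725 m from the base axis. Payload 4 kg.
Tool frame: the origin (TCP) lies on the centre line of the jaws, within the pads' length; the fingertips stand 22 mm ahead of it and the grasp point (between the pads) lies 3 mm ahead of it (r.tips_ahead is the distance from the TCP to the fingertips, in m); z points along the fingers, y is the line along which they close (so a half turn about z gives the same grasp; the last joint's range is limited). The gripper opens to 85 mm and grips with 20 to 120 N. Pads are 22 mm wide; open, the fingers measure 114 mm over their backs; the gripper's body (76 mm by 85 mm) begins 54 mm behind the grasp point. The pads swing forward as they close: fully open they stand 13 mm farther back than shut.
Start: joints at [-1.197, 0.241, 0.005, 1.335, 0, 1.571], TCP at [0.183, -0.465, 0.253] pointing down, gripper open.
Joint ranges: [-2.72, 2.72], [-1.05, 1.87], [-1.09, 1.28], [-1.99, 2.15], [-1.42, 1.44], [-3.14, 3.14]. Speed limits (rad/s): [2.79, 2.79, 3.14, 3.14, 3.14, 3.14].

### API

Orientations are given as [roll, pitch, yaw] about the fixed x, y, z axes, in that order (R = Rz(yaw) Ry(pitch) Rx(roll)).
In Python, from rig import sensors, camera, camera_model, r, spotter gives the robot as it stands.
- The arm moves only by the tool servo_tool, never from a script. Its argument "targets" is a list of rows, each a list of 6 numbers: the shift along the world's x, y, z as a fraction of full scale, then the turn, a rotation vector about the world's x, y, z as a fraction of full scale. In form: [[dx, dy, dz, rx, ry, rz], ...]. A call has exactly 10 rows; each row is the pose to reach, as a shift and turn from the pose commanded when the call began; what a row does not reach only later rows make up. Full scale, the value 1, is 0.3 m for a shift and 90 degrees for a turn. A row lasts 1/8 s, in which the tool goes at most 62.5 mm and 10.7 degrees, less where a joint would pass 70% of its speed; a pose out of reach is approached as far as the arm can. A call with a number of a shift or a turn outside -1 to 1 is refused whole. A call with a gripper value outside its range is refused whole. "hand" is the opening, from 0 (shut) to 1 (fully open), set as the call begins (left out, the last holds). The fingers move at their own pace and stop on an object; "squeeze" is the grip in N (left out, the last holds). Time passes only in rows, so rows that repeat a pose let the fingers close, or fill a call up. It gives the time, the measured TCP pose, the force, the opening and the grip force at its end, in the units of the state.
- sensors.get_obs(): the state, without advancing time (a new reading comes with each control period).
- camera(name): name is "scene" or "side" or "wrist"; returns the picture (384x512x3 uint8, red, green, blue); there is no depth.
- camera_model(name): a dict with "K" (3x3 intrinsics, pixels), "dist_coeffs" ([k1, k2, p1, p2, k3] as OpenCV has them; the pictures are not rectified), "camera_from_world" (4x4, takes a point from world to camera coordinates). Camera axes: x right, y down, z forward; pixel columns grow to the right and rows downward; lengths in m; the calibration is good to about 2 mm. A picture is of the moment at which its call begins: read the wrist's pose just before it. camera_model takes no time and is no camera call; for the wrist camera it gives the pose at the moment of the call.
- r.sign_off(): hands the job in; it is judged then, once.
Trained networks look in the newest picture that a camera, given by its name, has taken for a name from the list of things; names that differ only in an ending like _2 or _b are one class to them, and where a whole thing is asked for, a point or a joint stands for the part that bears it (a point fixed in the world has none). Each returns a list of dicts, best first, with "score" (0 to 1); they miss things now and then, are a little off and sometimes report something else, mostly with a low value. They report only what shows in the picture. A call takes as long as a camera call. They do not tell look-alikes from the thing itself.
- spotter.trace(target, camera): "pixels" (384x512 bool, what is visible of it) and "uv" ([column, row] in pixels, amid what is visible of it).
The state is a dict: "time_s": time; "qpos": joint angles; "qvel": joint speeds; "effort": joint torques, N m; "eef_pos": TCP position; "tool_rot": TCP orientation; "force": force on the tool from outside, world axes, zero at the start; "wrist_torque": the same for the moment, N m; "gripper_width": finger opening in m; "grip_force": force on a finger pad.
Only numpy, scipy, OpenCV 4.12 (cv2) and the standard library are available. Lean on these libraries where they do the work, as an engineer would, in place of code of your own. Each camera call takes 0.05 s, during which the arm holds its last target. There are 200 camera calls.

## Working session

There is one attempt and no reset: what is moved stays moved. The work goes in short steps, Python scripts to look and compute and a tool call to move; the robot and the scene stay as the last step left them, time stands still between calls to the robot, and variables do not carry over. Pictures are saved under pics/ and viewed, at most 10 in all, crops included, and the job is handed in when it is done.

Besides the shell and the picture viewer there is one more tool, called after "Request:" as name([rows], argument=value, ...), one row to a line, values as JSON. servo_tool: Moves the arm, as the interface text tells. Shift numbers are shares of 0.3 m and turn numbers shares of 90 degrees, none past 1 either way. Its arguments: {"type":"object","properties":{"targets":{"type":"array","items":{"type":"array","items":{"type":"number"}}},"hand":{"type":"number"},"squeeze":{"type":"number"}},"required":["targets"]}

```bash
mkdir -p pics; ls; python3 - <<'E'
from rig import sensors,camera,camera_model,r,spotter
import cv2,numpy as np
for n in ["scene","side"]:
    im=camera(n); cv2.imwrite(f"pics/{n}0.png",cv2.resize(im[:,:,::-1],(800,600)))
    m=camera_model(n); print(n,np.round(m["K"],1).tolist(),m["dist_coeffs"],np.round(m["camera_from_world"],3).tolist())
o=sensors.get_obs(); print({k:np.round(v,3).tolist() for k,v in o.items()}); print(r.tips_ahead)
E
```

```text
pics
scene [[405.2, 0.0, 256.3], [0.0, 405.2, 193.1], [0.0, 0.0, 1.0]] [0.00898148 0.         0.         0.         0.        ] [[-0.826, 0.564, -0.005, 0.401], [0.303, 0.437, -0.847, -0.086], [-0.475, -0.701, -0.532, 1.464], [0.0, 0.0, 0.0, 1.0]]
side [[352.9, 0.0, 253.0], [0.0, 352.9, 193.8], [0.0, 0.0, 1.0]] [-0.05708948  0.          0.          0.          0.        ] [[-1.0, -0.029, -0.008, 0.484], [-0.014, 0.699, -0.715, 0.051], [0.026, -0.714, -0.7, 1.223], [0.0, 0.0, 0.0, 1.0]]
{'time_s': 0.1, 'qpos': [-1.197, 0.241, 0.004, 1.335, 0.0, 1.571], 'qvel': [0.0, -0.002, 0.004, 0.001, 0.002, 0.002], 'effort': [-0.0, -37.314, 25.301, 0.011, -0.0, 0.0], 'eef_pos': [0.182, -0.465, 0.253], 'tool_rot': [-3.14, -0.0, 0.374], 'force': [-0.067, -0.108, -0.103], 'wrist_torque': [-0.024, 0.025, 0.011], 'grip_force': 0.0, 'gripper_width': 0.085}
0.022
```

View pics/scene0.png

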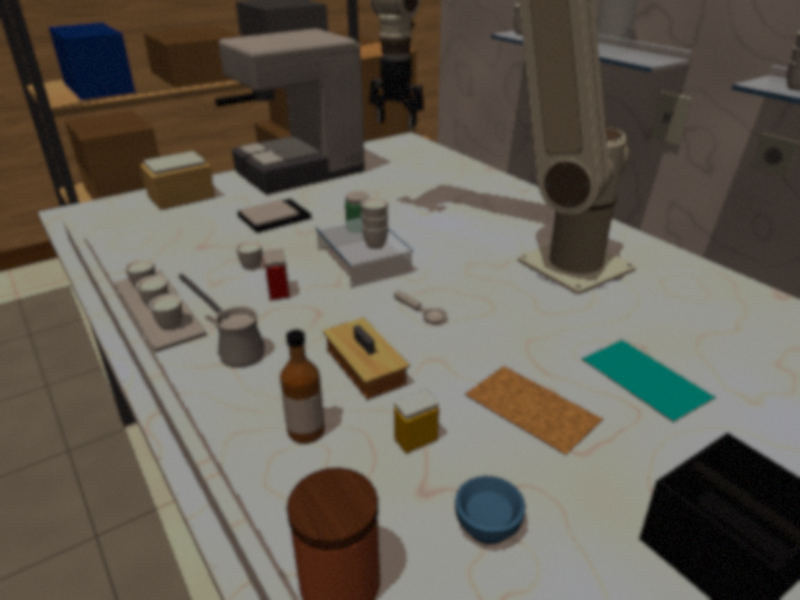

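View pics/side0.png

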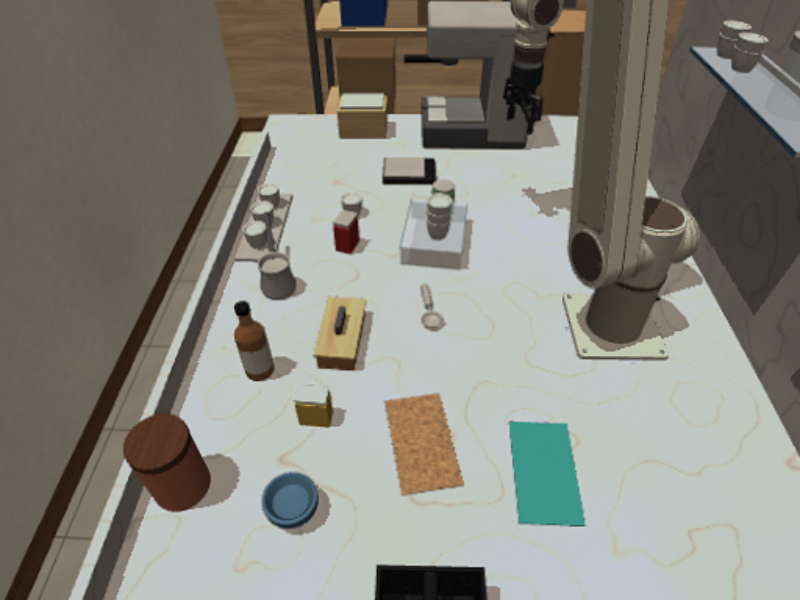

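The scene and side views show the lidded caddy centre (scene ~(365,355), side ~(340,330)). The cork mat is to its left (side (425,443)), with a teal decoy beyond it. The yellow tin is at side (314,408), the red tin at side (346,232), and the acrylic shelf with jar and cups at side (435,230). The jar stands behind the cups.

```bash
cat > h.py <<'E'
from rig import sensors,camera,camera_model,r,spotter
import cv2,numpy as np
from scipy.optimize import minimize
def box(a,b,z0,z1): return np.array([[x,y,z] for x in(-a/2,a/2) for y in(-b/2,b/2) for z in(z0,z1)])
def cyl(d,z0,z1):
    t=np.linspace(0,2*np.pi,36,endpoint=False); return np.array([[d/2*np.cos(u),d/2*np.sin(u),z] for z in(z0,z1) for u in t])
M={"lid":[box(.172,.086,.004,.012),box(.06,.014,.012,.04)],"caddy":[box(.164,.078,0,.04)],"mat":[box(.11,.2,0,.004)],
"riser":[box(.15,.21,0,.06)],"jar":[cyl(.06,0,.07),cyl(.054,.07,.084)],"coffee_tin":[box(.044,.06,0,.092)],"sugar_tin":[box(.038,.06,0,.08)],
"cups":[cyl(.06,0,.104)],"cup":[cyl(.06,0,.052)],"bowl":[cyl(.092,0,.052)],"cezve":[cyl(.086,0,.085)],"syrup":[cyl(.06,0,.19)]}
def proj(P,m):
    T=m["camera_from_world"]; return cv2.projectPoints(np.asarray(P,float),cv2.Rodrigues(T[:3,:3])[0],T[:3,3],np.array(m["K"]),np.array(m["dist_coeffs"]))[0][:,0]
def ray(uv,m,z):
    p=cv2.undistortPoints(np.array([[uv]],float),np.array(m["K"]),np.array(m["dist_coeffs"]))[0,0]
    T=m["camera_from_world"]; d=T[:3,:3].T@[p[0],p[1],1]; c=-T[:3,:3].T@T[:3,3]; return c+d*(z-c[2])/d[2]
def sil(name,q,m):
    x,y,z,w=q; R=np.array([[np.cos(w),-np.sin(w),0],[np.sin(w),np.cos(w),0],[0,0,1]]); im=np.zeros((384,512),np.uint8)
    for P in M[name]:
        h=cv2.convexHull(proj(P@R.T+[x,y,z],m).astype(np.float32)); cv2.fillConvexPoly(im,np.round(h*16).astype(np.int32),255,cv2.LINE_AA,4)
    return im/255.
def fit(name,views,q0,yaws,fixz=False):
    "views: list of (mask,model)"
    best=None
    def c(q):
        q=np.r_[q[:2],q0[2] if fixz else q[2],q[3]]; s=0
        for k,m in views:
            a=sil(name,q,m); s+=1-np.minimum(a,k).sum()/np.maximum(a,k).sum()
        return s/len(views)
    for w in yaws:
        q=np.r_[q0[:3],w]
        for d in(.03,.008):
            S=np.vstack([q]+[q+d*np.eye(4)[i]*(1,1,.5,8)[i] for i in range(4)])
            o=minimize(c,q,method="Nelder-Mead",options=dict(initial_simplex=S,xatol=1e-4,fatol=1e-4,maxiter=250)); q=o.x
        if best is None or o.fun<best[0]: best=(o.fun,q)
    return best
E
cat > a.py <<'E'
from h import *
import pickle
Z={"lid":.036,"riser":0,"jar":.06,"cups":.06}
ms={n:camera_model(n) for n in("scene","side")}
for n in ms: camera(n)
out={}
for k in M:
    v=[];
    for n in ms:
        d=spotter.trace(k,n)[:3]
        out[k,n]=d
        if d: print(k,n,[(round(e["score"],2),np.round(e["uv"]).tolist(),int(e["pixels"].sum()),np.round(ray(e["uv"],ms[n],Z.get(k,0)+.03)[:2],3).tolist()) for e in d])
pickle.dump((out,ms),open("m.pkl","wb"))
E
python3 a.py
```

```text
lid scene [(0.66, [234.0, 225.0], 1202, [0.616, 0.089])]
lid side [(0.84, [215.0, 209.0], 979, [0.604, 0.075])]
caddy scene [(0.73, [238.0, 244.0], 515, [0.629, 0.123])]
caddy side [(0.56, [213.0, 230.0], 132, [0.608, 0.134])]
mat scene [(0.7, [237.0, 244.0], 549, [0.631, 0.124]), (0.68, [342.0, 260.0], 2276, [0.45, 0.325])]
mat side [(0.77, [349.0, 303.0], 2634, [0.215, 0.381]), (0.74, [269.0, 283.0], 2280, [0.431, 0.324]), (0.3, [224.0, 131.0], 125, [0.622, -0.416])]
riser scene [(0.67, [232.0, 159.0], 1467, [0.392, -0.296])]
riser side [(0.87, [275.0, 154.0], 1374, [0.403, -0.263])]
jar scene [(0.63, [227.0, 138.0], 293, [0.378, -0.348])]
jar side [(0.73, [284.0, 123.0], 132, [0.369, -0.394])]
coffee_tin scene [(0.79, [176.0, 178.0], 437, [0.615, -0.287])]
coffee_tin side [(0.77, [223.0, 147.0], 377, [0.615, -0.301]), (0.34, [176.0, 176.0], 721, [0.775, -0.122]), (0.31, [271.0, 284.0], 2296, [0.425, 0.325])]
sugar_tin scene [(0.64, [155.0, 214.0], 1164, [0.754, -0.132]), (0.61, [264.0, 264.0], 983, [0.619, 0.227]), (0.3, [192.0, 255.0], 1504, [0.747, 0.096])]
sugar_tin side [(0.73, [199.0, 257.0], 549, [0.639, 0.24])]
cups scene [(0.71, [240.0, 139.0], 470, [0.34, -0.315]), (0.7, [230.0, 161.0], 1383, [0.459, -0.191])]
cups side [(0.67, [280.0, 137.0], 403, [0.386, -0.291])]
cup scene [(0.84, [155.0, 162.0], 279, [0.629, -0.438])]
cup side [(0.63, [226.0, 131.0], 137, [0.61, -0.414])]
bowl scene [(0.71, [243.0, 244.0], 473, [0.618, 0.13]), (0.63, [230.0, 161.0], 1474, [0.404, -0.287]), (0.58, [316.0, 325.0], 1590, [0.636, 0.438])]
bowl side [(0.83, [184.0, 322.0], 1051, [0.649, 0.444])]
cezve scene [(0.9, [152.0, 212.0], 1220, [0.76, -0.142])]
cezve side [(0.91, [176.0, 174.0], 743, [0.775, -0.131])]
syrup scene [(0.6, [193.0, 252.0], 1495, [0.74, 0.087])]
syrup side [(0.66, [161.0, 220.0], 869, [0.783, 0.096]), (0.18, [215.0, 230.0], 170, [0.6, 0.136])]
```

```bash
cat > b.py <<'E'
from h import *
import pickle
out,ms=pickle.load(open("m.pkl","rb"))
I={("mat","scene"):1,("mat","side"):1,("sugar_tin","scene"):1}
Q={"lid":(.61,.08,.036),"mat":(.43,.325,0),"riser":(.39,-.28,0),"coffee_tin":(.61,-.3,0),"sugar_tin":(.63,.23,0),"jar":(.37,-.36,.06),"cups":(.37,-.3,.06),"cup":(.62,-.42,0),"cezve":(.77,-.13,0),"syrup":(.76,.09,0)}
for k,q in Q.items():
    v=[(out[k,n][I.get((k,n),0)]["pixels"].astype(float),ms[n]) for n in ms]
    f,p=fit(k,v,np.array(q),[0,.8,1.57,2.4] if "tin" in k else [1.5] if k=="lid" else [0.0]); print(k,round(f,3),np.round(p,4).tolist())
E
python3 b.py
```

```text
lid 0.122 [0.5977, 0.044, 0.03, 1.5077]
mat 0.075 [0.4278, 0.2968, -0.0026, 0.1756]
riser 0.279 [0.392, -0.2984, 0.0005, -0.1284]
coffee_tin 0.175 [0.6148, -0.2859, -0.0062, 2.7913]
sugar_tin 0.132 [0.6292, 0.2526, -0.0029, 1.7155]
jar 0.523 [0.3692, -0.3648, 0.053, 0.2767]
cups 0.256 [0.3856, -0.2552, 0.0568, -0.4753]
cup 0.353 [0.6136, -0.4306, -0.0063, 0.1015]
cezve 0.254 [0.7664, -0.1201, -0.0074, 0.1578]
syrup 0.266 [0.7624, 0.1398, -0.0162, 0.2393]
```

```bash
python3 - <<'E'
from h import *
from scipy.spatial.transform import Rotation as R
m=camera_model("wrist"); T=m["camera_from_world"]; o=sensors.get_obs()
t=R.from_euler("xyz",o["tool_rot"]).as_matrix(); c=-T[:3,:3].T@T[:3,3]
print(np.round(m["K"],1).tolist(),m["dist_coeffs"]); print("cam in tool",np.round(t.T@(c-o["eef_pos"]),4), "cam axes in tool\n",np.round(t.T@T[:3,:3].T,3)); print(np.round(t,3))
E
```

```text
[[321.9, 0.0, 251.3], [0.0, 321.9, 195.8], [0.0, 0.0, 1.0]] [-0.02863855  0.          0.          0.          0.        ]
cam in tool [ 0.069  -0.001  -0.1194] cam axes in tool
 [[ 0.001 -0.962 -0.273]
 [ 1.     0.001 -0.   ]
 [ 0.001 -0.273  0.962]]
[[ 0.931  0.365  0.   ]
 [ 0.365 -0.931  0.   ]
 [ 0.    -0.    -1.   ]]
```

Request:
servo_tool([
  [0.3,0.15,0.05,0,0,0],
  [0.6,0.35,0.1,0,0,0],
  [0.9,0.5,0.15,0,0,0],
  [0.99,0.55,0.17,0,0,0],
  [0.99,0.55,0.17,0,0,0],
  [0.99,0.55,0.17,0,0,0],
  [0.99,0.55,0.17,0,0,0],
  [0.99,0.55,0.17,0,0,0],
  [0.99,0.55,0.17,0,0,0],
  [0.99,0.55,0.17,0,0,0],
], hand=1)

```text
time_s: 2.65
eef_pos: [0.4786, -0.3012, 0.3044]
tool_rot: [-3.142, 0.0, 0.372]
force: [-0.0, 0.5, 0.3]
gripper_width: 0.0853
grip_force: 0.0
```

```bash
cat > w.py <<'E'
from h import *
import sys,pickle
tag=sys.argv[1]; m=camera_model("wrist"); im=camera("wrist"); out={}
for k in sys.argv[2:]:
    out[k]=spotter.trace(k,"wrist")[:3]
    print(k,[(round(e["score"],2),np.round(e["uv"]).tolist(),int(e["pixels"].sum())) for e in out[k]])
pickle.dump((im,m,out),open(f"w{tag}.pkl","wb")); cv2.imwrite(f"pics/w{tag}.png",im[:,:,::-1]); print(np.round(sensors.get_obs()["eef_pos"],4))
E
python3 w.py 1 jar coffee_tin riser cups cup
```

```text
jar [(0.71, [255.0, 282.0], 3794), (0.6, [29.0, 138.0], 2032)]
coffee_tin [(0.59, [276.0, 34.0], 3392)]
riser [(0.68, [222.0, 211.0], 13922)]
cups [(0.7, [173.0, 243.0], 3683)]
cup [(0.79, [397.0, 90.0], 2533)]
[ 0.4794 -0.3006  0.3044]
```

View pics/w1.png

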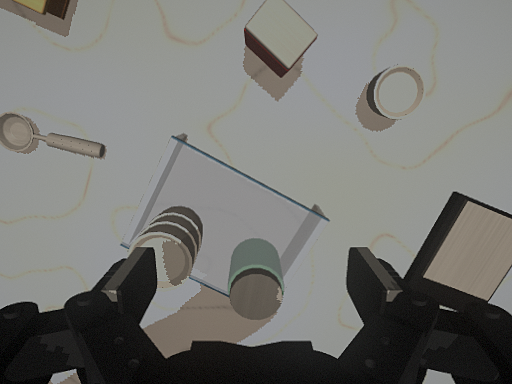

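The wrist view shows the jar at (255,282) and the cups at (173,243), about 100 mm apart. The red tin is at (276,34) and the single cup at (397,90), so there is room to grip the jar. Next I move over the caddy.

Request:
servo_tool([
  [0.06,0.15,0,0,0,0.1],
  [0.12,0.3,0,0,0,0.2],
  [0.2,0.48,0,0,0,0.3],
  [0.26,0.66,0,0,0,0.4],
  [0.33,0.84,0,0,0,0.5],
  [0.39,1,0,0,0,0.6],
  [0.39,1,0,0,0,0.72],
  [0.39,1,0,0,0,0.72],
  [0.39,1,0,0,0,0.72],
  [0.39,1,0,0,0,0.72],
])

```text
time_s: 4.2
eef_pos: [0.5964, -0.0013, 0.3045]
tool_rot: [3.141, 0.0, 1.502]
force: [0.6, -0.3, -0.1]
gripper_width: 0.0854
grip_force: 0.0
```

```bash
python3 w.py 2 lid caddy sugar_tin mat coffee_tin syrup cezve
cat > c.py <<'E'
from h import *
import pickle,sys
out,ms=pickle.load(open("m.pkl","rb"))
I={("mat","scene"):1,("mat","side"):1,("sugar_tin","scene"):1}
def run(k,q,tags,yaws,other=True,idx={}):
    v=[(out[k,n][I.get((k,n),0)]["pixels"].astype(float),ms[n]) for n in ms] if other else []
    for t in tags:
        im,m,o=pickle.load(open(f"w{t}.pkl","rb")); v.append((o[k][idx.get(t,0)]["pixels"].astype(float),m))
    f,p=fit(k,v,np.array(q),yaws); print(k,tags,other,round(f,3),np.round(p,4).tolist()); return p
E
python3 - <<'E'
from c import *
run("lid",(.598,.044,.036),[2],[1.5]); run("lid",(.598,.044,.036),[2],[1.5],False)
run("coffee_tin",(.615,-.286,0),[1],[2.79])
run("sugar_tin",(.629,.252,0),[2],[1.7])
run("jar",(.369,-.365,.06),[1],[0],False)
run("cups",(.385,-.255,.06),[1],[0])
E
```

```text
lid [(0.56, [249.0, 113.0], 11581)]
caddy []
sugar_tin []
mat [(0.54, [79.0, 6.0], 329)]
coffee_tin [(0.78, [280.0, 330.0], 838), (0.69, [80.0, 2.0], 304)]
syrup [(0.87, [406.0, 23.0], 5259)]
cezve [(0.65, [395.0, 241.0], 4567)]
[ 0.5965 -0.0006  0.3043]
lid [2] True 0.096 [0.5991, 0.0516, 0.0332, 1.4951]
lid [2] False 0.012 [0.5991, 0.0519, 0.0296, 1.5016]
coffee_tin [1] True 0.159 [0.6169, -0.2782, -0.0032, 2.7855]Traceback (most recent call last):
  File "<stdin>", line 4, in <module>
  File "c.py", line 8, in run
    im,m,o=pickle.load(open(f"w{t}.pkl","rb")); v.append((o[k][idx.get(t,0)]["pixels"].astype(float),m))
                                                          ~~~~^^^^^^^^^^^^^^
IndexError: list index out of range
```

View pics/w2.png

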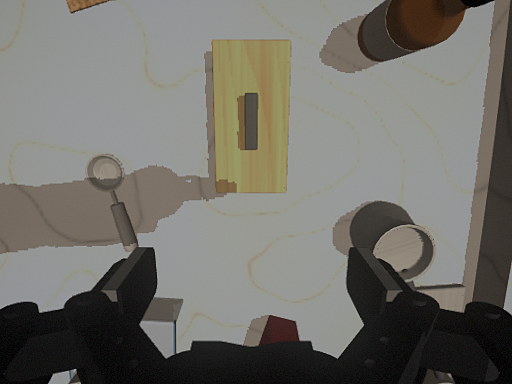

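The wrist view is clean: lid centre at (251,116), handle at (251,121). Its silhouette fits to 1%, giving the lid at (0.599, 0.052) with yaw 1.50. Going down to the handle.

Request:
servo_tool([
  [0.01,0.175,-0.15,0,0,0],
  [0.01,0.175,-0.3,0,0,0],
  [0.01,0.175,-0.45,0,0,0],
  [0.01,0.175,-0.6,0,0,0],
  [0.01,0.175,-0.7,0,0,0],
  [0.01,0.175,-0.76,0,0,0],
  [0.01,0.175,-0.76,0,0,0],
  [0.01,0.175,-0.76,0,0,0],
  [0.01,0.175,-0.76,0,0,0],
  [0.01,0.175,-0.76,0,0,0],
], hand=0.45, squeeze=50)

```text
time_s: 5.85
eef_pos: [0.6002, 0.0521, 0.0773]
tool_rot: [3.14, -0.0, 1.505]
force: [-0.1, 0.5, -0.2]
gripper_width: 0.0381
grip_force: 0.0
```

Request:
servo_tool([
  [0,0,0,0,0,0],
  [0,0,0,0,0,0],
  [0,0,0,0,0,0],
  [0,0,0,0,0,0],
  [0,0,0,0,0,0],
  [0,0,0.05,0,0,0],
  [0,0,0.13,0,0,0],
  [0,0,0.25,0,0,0],
  [0,0,0.35,0,0,0],
  [0,0,0.35,0,0,0],
], hand=0)

```text
time_s: 7.1
eef_pos: [0.6012, 0.0522, 0.1843]
tool_rot: [3.136, -0.001, 1.505]
force: [0.5, -0.1, -1.5]
gripper_width: 0.013
grip_force: 50.2
```

Request:
servo_tool([
  [-0.1,0.13,0,0,0,0.03],
  [-0.2,0.27,0,0,0,0.06],
  [-0.3,0.42,0,0,0,0.09],
  [-0.4,0.57,0,0,0,0.12],
  [-0.5,0.71,0,0,0,0.155],
  [-0.57,0.81,-0.1,0,0,0.155],
  [-0.57,0.81,-0.22,0,0,0.155],
  [-0.57,0.81,-0.34,0,0,0.155],
  [-0.57,0.81,-0.4,0,0,0.155],
  [-0.57,0.81,-0.42,0,0,0.155],
])

```text
time_s: 8.35
eef_pos: [0.4265, 0.2937, 0.0527]
tool_rot: [-3.136, 0.002, 1.748]
force: [-0.4, -0.1, -2.2]
gripper_width: 0.0129
grip_force: 50.1
```

```bash
python3 w.py 3 mat; python3 - <<'E'
from h import *
print(sensors.get_obs()["eef_pos"],sensors.get_obs()["force"])
E
```

```text
mat [(0.8, [278.0, 60.0], 13847)]
[0.4277 0.2944 0.0542]
[0.42772559 0.29440574 0.05416227] [ 0.45168843  0.44100076 -1.85363625]
```

View pics/w3.png

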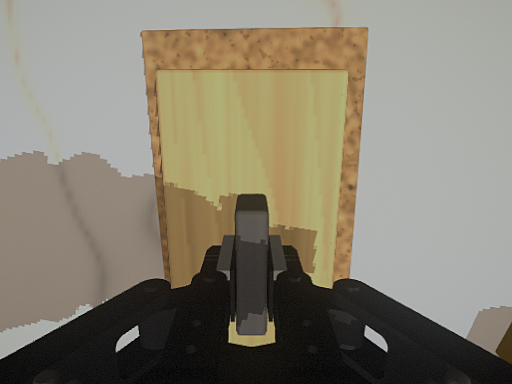

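The lid hovers inside the cork mat (mat edges at x 145–367, lid at 158–348) and is well centred. Lower, release and rise.

Request:
servo_tool([
  [0,0,-0.015,0,0,0],
  [0,0,-0.025,0,0,0],
  [0,0,-0.027,0,0,0],
  [0,0,-0.027,0,0,0],
  [0,0,-0.027,0,0,0],
  [0,0,-0.027,0,0,0],
  [0,0,-0.027,0,0,0],
  [0,0,-0.027,0,0,0],
  [0,0,-0.027,0,0,0],
  [0,0,-0.027,0,0,0],
])

```text
time_s: 9.7
eef_pos: [0.4286, 0.295, 0.0472]
tool_rot: [3.142, -0.0, 1.748]
force: [-0.2, 0.0, -1.3]
gripper_width: 0.0131
grip_force: 50.1
```

Request:
servo_tool([
  [0,0,0,0,0,0],
  [0,0,0,0,0,0],
  [0,0,0,0,0,0],
  [0,0,0.05,0,0,0],
  [0,0,0.2,0,0,0],
  [0,0,0.35,0,0,0],
  [0.12,-0.1,0.5,0,0,0],
  [0.25,-0.25,0.65,0,0,0],
  [0.4,-0.4,0.8,0,0,0],
  [0.5,-0.5,0.85,0,0,0],
], hand=1)

```text
time_s: 10.95
eef_pos: [0.5721, 0.1517, 0.3007]
tool_rot: [3.138, -0.001, 1.749]
force: [2.1, 1.3, -0.7]
gripper_width: 0.0856
grip_force: 0.0
```

```bash
python3 w.py 4 lid sugar_tin caddy mat bowl; python3 - <<'E'
from c import *
try: run("sugar_tin",(.629,.252,0),[4],[1.7]); run("sugar_tin",(.629,.252,0),[4],[1.7],False)
except Exception as e: print(e)
E
```

```text
lid [(0.75, [152.0, 48.0], 7269)]
sugar_tin [(0.55, [320.0, 88.0], 2601)]
caddy [(0.85, [258.0, 236.0], 7662)]
mat [(0.78, [188.0, 64.0], 2393)]
bowl [(0.53, [108.0, 248.0], 892)]
[0.57   0.153  0.2967]
sugar_tin [4] True 0.125 [0.629, 0.2528, -0.0043, 1.5523]
sugar_tin [4] False 0.026 [0.6337, 0.2552, -0.0245, 1.4985]
```

View pics/w4.png

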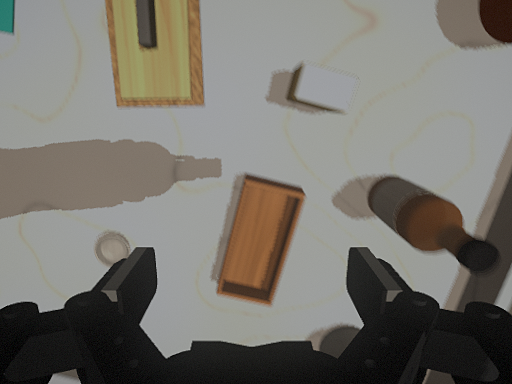

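The lid lies on the cork mat, with mat visible around it. The open caddy is at (260,240) and the sugar tin top at (325,88), turned about 15° in the image. Re-measuring now that the arm is still.

```bash
python3 w.py 5 caddy sugar_tin lid mat; python3 - <<'E'
from c import *
run("sugar_tin",(.629,.252,0),[5],[1.5],False)
run("caddy",(.6,.05,0),[5],[1.5],False)
_,_,o=0,0,0
im,m,o=pickle.load(open("w5.pkl","rb"))
for k,z in(("sugar_tin",0.),("caddy",0.)):
    f,p=fit(k,[(o[k][0]["pixels"].astype(float),m)],np.array([.62,.25 if z==0 and k[0]=="s" else .05,z]),[1.5],True); print(k,"z0",round(f,3),np.round(p,4))
# sugar top quad
mk=o["sugar_tin"][0]["pixels"]; g=(im.min(2)>110)&mk; 
c=max(cv2.findContours(cv2.morphologyEx(g.astype(np.uint8),cv2.MORPH_OPEN,np.ones((3,3))),0,2)[0],key=cv2.contourArea); rc=cv2.minAreaRect(c); bp=cv2.boxPoints(rc)
P=np.array([ray(b,m,.08) for b in bp]); print(np.round(P.mean(0),4),[ (round(float(np.linalg.norm(P[i]-P[i-1])),4),round(float(np.arctan2(*(P[i]-P[i-1])[1::-1])),3)) for i in range(4)])
E
```

```text
caddy [(0.59, [259.0, 235.0], 7477)]
sugar_tin [(0.94, [324.0, 90.0], 2716), (0.43, [259.0, 238.0], 7681)]
lid [(0.64, [152.0, 47.0], 7426)]
mat [(0.87, [10.0, 16.0], 474), (0.82, [191.0, 63.0], 2281), (0.71, [65.0, 379.0], 354)]
[0.5702 0.1535 0.2967]
sugar_tin [5] False 0.027 [0.6335, 0.255, -0.0216, 1.4924]
caddy [5] False 0.028 [0.6001, 0.0472, -0.0146, 1.5014]
sugar_tin z0 0.093 [0.6283 0.2525 0.0062 1.5239]
caddy z0 0.069 [0.5982 0.0518 0.0099 1.522 ]
[0.6298 0.2538 0.08  ] [(0.0583, 3.059), (0.0357, 1.493), (0.0568, -0.074), (0.0362, -1.605)]
```

Request:
servo_tool([
  [0.1,0.17,0,0,0,-0.1],
  [0.197,0.333,0,0,0,-0.162],
  [0.197,0.333,-0.15,0,0,-0.162],
  [0.197,0.333,-0.3,0,0,-0.162],
  [0.197,0.333,-0.45,0,0,-0.162],
  [0.197,0.333,-0.6,0,0,-0.162],
  [0.197,0.333,-0.7,0,0,-0.162],
  [0.197,0.333,-0.78,0,0,-0.162],
  [0.197,0.333,-0.78,0,0,-0.162],
  [0.197,0.333,-0.78,0,0,-0.162],
], hand=1, squeeze=40)

```text
time_s: 12.75
eef_pos: [0.6306, 0.253, 0.0641]
tool_rot: [3.14, -0.001, 1.494]
force: [0.1, 0.7, 0.6]
gripper_width: 0.0856
grip_force: 0.0
```

Request:
servo_tool([
  [0,0,0,0,0,0],
  [0,0,0,0,0,0],
  [0,0,0,0,0,0],
  [0,0,0,0,0,0],
  [0,0,0.02,0,0,0],
  [0,0,0.1,0,0,0],
  [0,0,0.2,0,0,0],
  [0,0,0.27,0,0,0],
  [0,0,0.27,0,0,0],
  [0,0,0.27,0,0,0],
], hand=0)

```text
time_s: 14.0
eef_pos: [0.6294, 0.252, 0.1424]
tool_rot: [-3.139, 0.001, 1.494]
force: [0.8, 0.2, -3.2]
gripper_width: 0.0591
grip_force: 44.8
```

```bash
python3 w.py 6 sugar_tin
```

```text
sugar_tin [(0.57, [249.0, 270.0], 20192)]
[0.6291 0.252  0.1419]
```

View pics/w6.png

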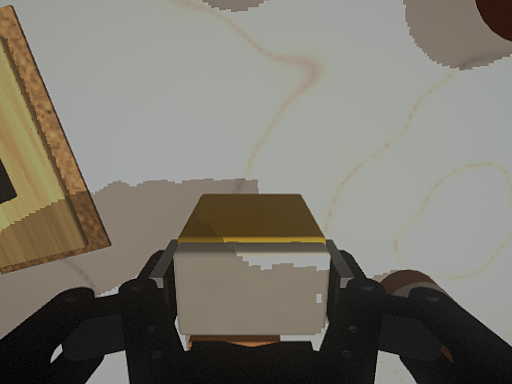

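The sugar tin is held square: its top face spans rows 241–335 between the pads. I'll compute its along-row offset in the hand and the move to the caddy slot.

```bash
python3 - <<'E'
from c import *
im,m,o=pickle.load(open("w6.pkl","rb"))
for v in(241,335): print(ray((250,v),m,.158))
p=np.array([.629,.252,.142]); w=1.493
c=np.array([.599,.052]); cw=1.502
for n,x in(("sugar",.0555),("jar",.003),("coffee",-.0525)): print(n,c+x*np.array([np.cos(cw),np.sin(cw)]))
E
```

```text
[0.63034448 0.27620527 0.158     ]
[0.62730694 0.23712993 0.158     ]
sugar [0.60281518 0.10736871]
jar [0.59920623 0.0549929 ]
coffee [ 5.95391041e-01 -3.75809461e-04]
```

Request:
servo_tool([
  [-0.02,-0.13,0,0,0,0.005],
  [-0.05,-0.28,0,0,0,0.005],
  [-0.08,-0.43,0,0,0,0.005],
  [-0.087,-0.495,0,0,0,0.005],
  [-0.087,-0.495,0,0,0,0.005],
  [-0.087,-0.495,-0.05,0,0,0.005],
  [-0.087,-0.495,-0.09,0,0,0.005],
  [-0.087,-0.495,-0.12,0,0,0.005],
  [-0.087,-0.495,-0.15,0,0,0.005],
  [-0.087,-0.495,-0.15,0,0,0.005],
])

```text
time_s: 15.35
eef_pos: [0.6034, 0.1041, 0.0978]
tool_rot: [-3.139, 0.001, 1.502]
force: [0.4, 0.1, -2.9]
gripper_width: 0.0594
grip_force: 44.7
```

```bash
python3 - <<'E'
from h import *
for n in("scene","side"): 
    im=camera(n)
    p=proj([[.6,.06,.04]],camera_model(n))[0].astype(int); c=im[p[1]-60:p[1]+60,p[0]-65:p[0]+65]; cv2.imwrite(f"pics/{n}_c.png",cv2.resize(c[:,:,::-1],(400,370),interpolation=cv2.INTER_CUBIC))
cv2.imwrite("pics/c7.png",np.hstack([cv2.imread("pics/scene_c.png"),cv2.imread("pics/side_c.png")]))
o=sensors.get_obs(); print(o["eef_pos"],o["force"],o["tool_rot"])
E
```

```text
[0.60424864 0.10406073 0.09912445] [ 0.0893581  -0.80390563 -2.41781379] [ 3.14141827e+00 -3.56405047e-05  1.50176311e+00]
```

View pics/c7.png

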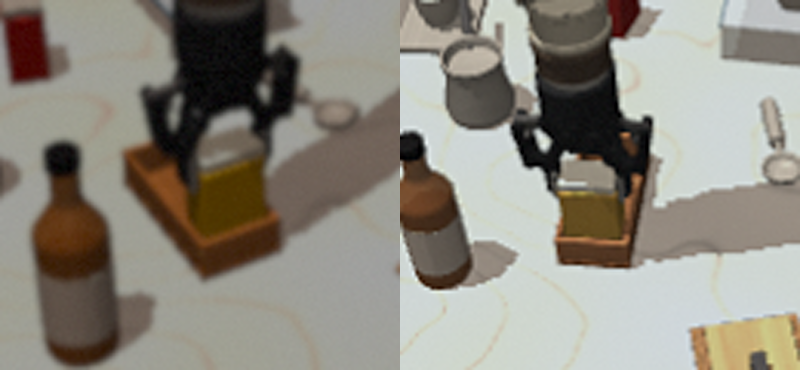

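The tin's foot sits within the rim in both views (side: tin 562–625, box 557–633), with no contact force. Lowering with a 1.5 mm correction.

Request:
servo_tool([
  [-0.004,0,-0.01,0,0,0],
  [-0.004,0,-0.025,0,0,0],
  [-0.004,0,-0.04,0,0,0],
  [-0.004,0,-0.055,0,0,0],
  [-0.004,0,-0.07,0,0,0],
  [-0.004,0,-0.085,0,0,0],
  [-0.004,0,-0.09,0,0,0],
  [-0.004,0,-0.09,0,0,0],
  [-0.004,0,-0.09,0,0,0],
  [-0.004,0,-0.09,0,0,0],
])

```text
time_s: 16.7
eef_pos: [0.6031, 0.104, 0.0723]
tool_rot: [3.141, -0.0, 1.502]
force: [-0.0, 0.4, -2.9]
gripper_width: 0.0594
grip_force: 44.7
```

Request:
servo_tool([
  [0,0,-0.006,0,0,0],
  [0,0,-0.006,0,0,0],
  [0,0,-0.006,0,0,0],
  [0,0,-0.006,0,0,0],
  [0,0,0.03,0,0,0],
  [0,0,0.17,0,0,0],
  [0,-0.1,0.33,0,0,-0.1],
  [0.02,-0.3,0.5,0,0,-0.2],
  [0.02,-0.5,0.6,0,0,-0.3],
  [0.03,-0.65,0.7,0,0,-0.4],
], hand=1)

```text
time_s: 17.95
eef_pos: [0.6111, -0.0821, 0.2777]
tool_rot: [3.14, -0.001, 0.869]
force: [0.9, 0.5, -0.7]
gripper_width: 0.0852
grip_force: 0.0
```

Request:
servo_tool([
  [0,-0.1,0,0,0,-0.1],
  [0,-0.2,0,0,0,-0.2],
  [0,-0.3,0,0,0,-0.3],
  [0,-0.3,0,0,0,-0.4],
  [0,-0.3,0,0,0,-0.5],
  [0,-0.3,0,0,0,-0.6],
  [0,-0.3,0,0,0,-0.7],
  [0,-0.3,0,0,0,-0.77],
  [0,-0.3,0,0,0,-0.77],
  [0,-0.3,0,0,0,-0.77],
])

```text
time_s: 19.2
eef_pos: [0.6062, -0.1873, 0.276]
tool_rot: [-3.127, -0.0, -0.305]
force: [0.2, -0.6, 0.6]
gripper_width: 0.0855
grip_force: 0.0
```

```bash
python3 w.py 8 coffee_tin caddy sugar_tin jar cups; python3 - <<'E'
from c import *
try: 
  run("coffee_tin",(.617,-.28,0),[8],[2.78],False)
  run("coffee_tin",(.617,-.28,0),[1,8],[2.78],False)
except Exception as e: print(e)
E
```

```text
coffee_tin [(0.95, [336.0, 136.0], 3452), (0.55, [468.0, 95.0], 3318), (0.33, [98.0, 213.0], 6255)]
caddy [(0.94, [95.0, 214.0], 6290)]
sugar_tin [(0.85, [29.0, 243.0], 3470)]
jar [(0.76, [446.0, 306.0], 373)]
cups [(0.93, [349.0, 329.0], 630)]
[ 0.6062 -0.1871  0.2755]
coffee_tin [8] False 0.031 [0.6144, -0.2798, -0.0188, 2.7826]
coffee_tin [1, 8] False 0.068 [0.6166, -0.2777, -0.0109, 2.7591]
```

View pics/w8.png

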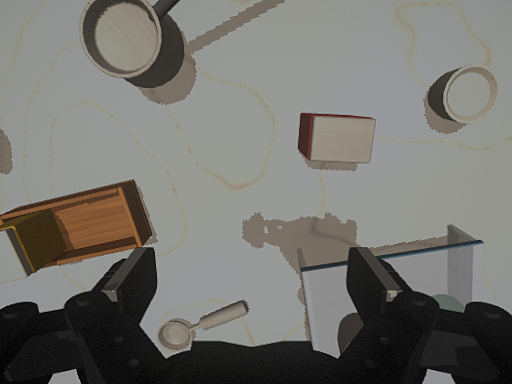

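The sugar tin stands in the far end of the caddy (29,243). The red tin's top face is at (342,139), with clear space around it.

```bash
python3 - <<'E'
from c import *
im,m,o=pickle.load(open("w8.pkl","rb"))
mk=o["coffee_tin"][0]["pixels"]; g=(im.min(2)>90)&mk
c=max(cv2.findContours(g.astype(np.uint8),0,2)[0],key=cv2.contourArea); bp=cv2.boxPoints(cv2.minAreaRect(c)); print(np.round(bp).tolist())
P=np.array([ray(b,m,.092) for b in bp]); print(np.round(P.mean(0),4),[ (round(float(np.linalg.norm(P[i]-P[i-1])),4),round(float(np.arctan2(*(P[i]-P[i-1])[1::-1])),3)) for i in range(4)])
f,p=fit("coffee_tin",[(mk.astype(float),m)],np.array([.615,-.28,0]),[2.78],True); print(f,p)
# caddy from this view
f,p=fit("caddy",[((o["caddy"][0]["pixels"]|o["sugar_tin"][0]["pixels"]).astype(float),m)],np.array([.6,.05,0]),[1.5],True); print(f,p)
# inner floor right end & rim corner pixels -> world
for uv in((134,180),(149,241),(135,181)): print(uv,ray(uv,m,.04))
E
python3 w.py 9 sugar_tin coffee_tin
```

```text
[[310.0, 161.0], [313.0, 116.0], [375.0, 119.0], [373.0, 164.0]]
[ 0.6164 -0.2767  0.092 ] [(0.0596, 1.218), (0.0415, -0.308), (0.0575, -1.922), (0.0417, 2.884)]
0.09244868754810942 [ 0.61814466 -0.27537952  0.00906358  2.73571643]
0.0982515768362513 [0.59930606 0.0539615  0.01221995 1.52282944]
(134, 180) [ 0.63403488 -0.05138362  0.04      ]
(149, 241) [ 0.55895954 -0.03899799  0.04      ]
(135, 181) [ 0.6326068  -0.05202696  0.04      ]
sugar_tin [(0.94, [28.0, 248.0], 3545)]
coffee_tin [(0.8, [336.0, 136.0], 3409)]
[ 0.6061 -0.1873  0.2755]
```

Request:
servo_tool([
  [0.02,-0.15,0,0,0,-0.01],
  [0.034,-0.299,0,0,0,-0.01],
  [0.034,-0.299,-0.13,0,0,-0.01],
  [0.034,-0.299,-0.28,0,0,-0.01],
  [0.034,-0.299,-0.43,0,0,-0.01],
  [0.034,-0.299,-0.57,0,0,-0.01],
  [0.034,-0.299,-0.65,0,0,-0.01],
  [0.034,-0.299,-0.685,0,0,-0.01],
  [0.034,-0.299,-0.685,0,0,-0.01],
  [0.034,-0.299,-0.685,0,0,-0.01],
])

```text
time_s: 20.9
eef_pos: [0.6173, -0.2777, 0.0717]
tool_rot: [-3.128, -0.003, -0.321]
force: [-0.0, -0.2, 0.1]
gripper_width: 0.0854
grip_force: 0.0
```

Request:
servo_tool([
  [0,0,0,0,0,0],
  [0,0,0,0,0,0],
  [0,0,0,0,0,0],
  [0,0,0,0,0,0],
  [0,0,0.02,0,0,0],
  [0,0,0.1,0,0,0],
  [0,0,0.2,0,0,0],
  [0,0,0.3,0,0,0],
  [0,0,0.35,0,0,0],
  [0,0,0.35,0,0,0],
], hand=0)

```text
time_s: 22.15
eef_pos: [0.6166, -0.2774, 0.1756]
tool_rot: [-3.128, -0.001, -0.321]
force: [0.6, -0.5, -1.6]
gripper_width: 0.0592
grip_force: 43.7
```

```bash
python3 w.py 10 coffee_tin; python3 - <<'E'
from c import *
im,m,o=pickle.load(open("w10.pkl","rb"))
mk=o["coffee_tin"][0]["pixels"]; e=sensors.get_obs()["eef_pos"]; w=sensors.get_obs()["tool_rot"][2]; print(sensors.get_obs()["tool_rot"])
rows=np.where(mk[:,235:270].mean(1)>.5)[0]; print(rows.min(),rows.max())
g=im[:,240:265].mean(1); print([(v,g[v].astype(int).tolist()) for v in range(180,345,5)])
for v in range(200,345,10):
    p=ray((250,v),m,e[2]+.022)-e; print(v,round(float(p[0]*np.cos(w)+p[1]*np.sin(w)),4),end=" ")
E
```

```text
coffee_tin [(0.83, [252.0, 268.0], 23248)]
[ 0.6155 -0.2769  0.1734]
[-3.12740681e+00  2.80330064e-03 -3.20929041e-01]
185 343
[(180, [162, 164, 165]), (185, [115, 105, 104]), (190, [74, 38, 37]), (195, [74, 36, 34]), (200, [73, 34, 33]), (205, [72, 31, 30]), (210, [72, 30, 28]), (215, [71, 28, 26]), (220, [71, 26, 24]), (225, [70, 27, 24]), (230, [71, 26, 23]), (235, [130, 37, 31]), (240, [66, 62, 56]), (245, [73, 67, 59]), (250, [110, 102, 92]), (255, [149, 139, 126]), (260, [154, 145, 131]), (265, [156, 146, 133]), (270, [156, 146, 133]), (275, [157, 147, 133]), (280, [156, 147, 133]), (285, [125, 116, 104]), (290, [111, 103, 92]), (295, [102, 95, 85]), (300, [101, 94, 84]), (305, [103, 96, 85]), (310, [101, 94, 84]), (315, [102, 94, 84]), (320, [101, 95, 84]), (325, [99, 91, 82]), (330, [100, 93, 83]), (335, [100, 92, 83]), (340, [99, 92, 82])]
200 0.0399 210 0.0364 220 0.033 230 0.0295 240 0.0259 250 0.0222 260 0.0185 270 0.0147 280 0.0108 290 0.0068 300 0.0028 310 -0.0014 320 -0.0056 330 -0.0099 340 -0.0144
```

```bash
python3 - <<'E'
from c import *
im,m,o=pickle.load(open("w3.pkl","rb")); e=np.array([.4277,.2944,.0535]); w=1.748
g=im[:,240:265].astype(int).mean(1); print([(v,g[v].astype(int).tolist()) for v in range(62,78,2)], [(v,g[v].astype(int).tolist()) for v in range(188,204,2)])
f=lambda uv,dz:(lambda p:(round(float(p[0]*np.cos(w)+p[1]*np.sin(w)),4),round(float(p[0]*np.sin(w)-p[1]*np.cos(w)),4)))(ray(uv,m,e[2]+dz)-e)
print("lid front",f((252,70),-.0293),"handle top front",f((252,195),-.0013), "sides",f((158,72),-.0293),f((348,72),-.0293))
# sugar in caddy, w9
im,m,o=pickle.load(open("w9.pkl","rb")); cv2.imwrite("pics/s9.png",cv2.resize(im[150:310,0:200,::-1],(800,600),interpolation=cv2.INTER_CUBIC))
E
```

```text
[(62, [170, 132, 84]), (64, [167, 129, 81]), (66, [162, 124, 78]), (68, [157, 119, 74]), (70, [173, 143, 93]), (72, [175, 152, 100]), (74, [175, 160, 105]), (76, [175, 159, 105])] [(188, [176, 168, 112]), (190, [176, 168, 112]), (192, [183, 176, 117]), (194, [79, 72, 48]), (196, [53, 47, 34]), (198, [54, 48, 35]), (200, [54, 49, 35]), (202, [53, 48, 34])]
lid front (0.0841, -0.0014) handle top front (0.036, -0.0012) sides (0.0833, -0.0422) (0.0834, 0.04)
```

View pics/s9.png

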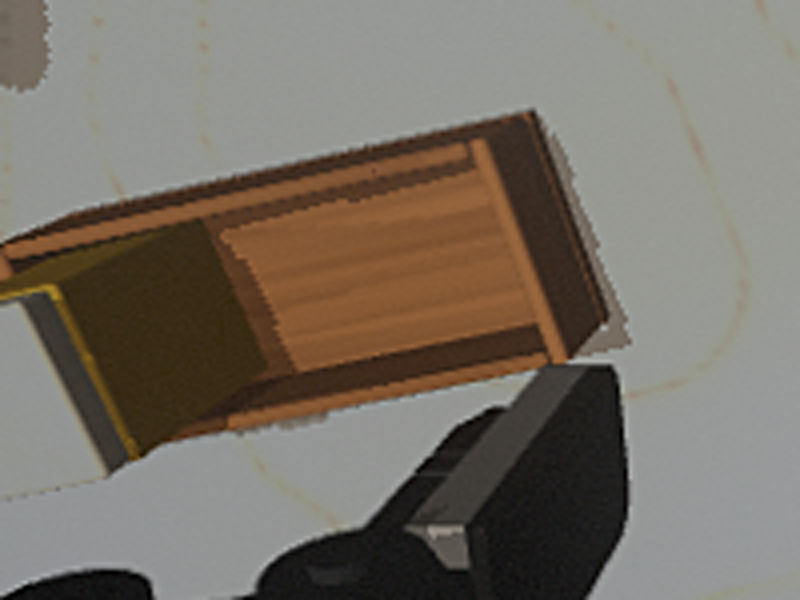

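The zoom shows the sugar tin upright. Its foot line runs (205,225)–(268,370) in the crop, and the caddy's near end wall has its bottom edge at (535,112)–(605,325). I'll use these to locate the caddy ends relative to the tin.

```bash
python3 - <<'E'
from c import *
im,m,o=pickle.load(open("w9.pkl","rb")); w=1.502; C=np.array([.599,.052])
def f(X,Y,z):
    p=ray((X/4-.4,150+Y/3.75-.4),m,z)[:2]-C; return np.round([p[0]*np.cos(w)+p[1]*np.sin(w),-p[0]*np.sin(w)+p[1]*np.cos(w)],4)
for n,a in dict(foot1=(205,225,.006),foot2=(268,370,.006),out1=(535,112,0),out2=(605,325,0),top1=(487,140,.04),top2=(568,360,.04),topin1=(468,145,.04),topin2=(545,360,.04),
   topedge1=(60,290,.086),topedge2=(130,460,.086),longrim_in=(300,190,.04),longrim_out=(300,178,.04),nearrim_out=(400,400,.04),nearrim_in=(400,390,.04),farbottom=(300,165,0)).items(): print(n,f(*a))
E
```

```text
foot1 [ 0.0337 -0.0253]
foot2 [0.0346 0.0306]
out1 [-0.0828 -0.0374]
out2 [-0.08    0.0417]
top1 [-0.0837 -0.0376]
top2 [-0.0828  0.0374]
topin1 [-0.0778 -0.0374]
topin2 [-0.076   0.0359]
topedge1 [ 0.0207 -0.0296]
topedge2 [0.0246 0.0242]
longrim_in [-0.0241 -0.0352]
longrim_out [-0.0256 -0.0388]
nearrim_out [-0.0271  0.0394]
nearrim_in [-0.0284  0.036 ]
farbottom [-0.0015 -0.0374]
```

Request:
servo_tool([
  [0,0.1,0,0,0,-0.1],
  [-0.01,0.22,0,0,0,-0.2],
  [-0.02,0.36,0,0,0,-0.31],
  [-0.04,0.5,0,0,0,-0.42],
  [-0.05,0.65,0,0,0,-0.53],
  [-0.06,0.8,0,0,0,-0.64],
  [-0.067,0.928,0,0,0,-0.75],
  [-0.067,0.928,0,0,0,-0.836],
  [-0.067,0.928,0,0,0,-0.836],
  [-0.067,0.928,0,0,0,-0.836],
])

```text
time_s: 23.5
eef_pos: [0.3456, -0.3226, 0.1806]
tool_rot: [-2.848, 0.054, -0.922]
force: [10.7, 5.0, 24.8]
gripper_width: 0.0595
grip_force: 51.5
```

```bash
python3 - <<'E'
from h import *
for i in range(4): camera("side")
o=sensors.get_obs(); print(o["eef_pos"],o["tool_rot"],o["qpos"])
E
```

```text
[ 0.34095035 -0.32249709  0.17817466] [-2.85909352  0.06206853 -0.92455968] [-0.92554732  0.27035427 -0.19046449  1.17233219  0.28243773  3.14056625]
```

```bash
python3 - <<'E'
from h import *
import pickle
out,ms=pickle.load(open("m.pkl","rb"))
for n in("scene","side"):
    camera(n)
    for k in("cups","jar","coffee_tin","spoon","cup"):
        d=spotter.trace(k,n)[:2]; print(n,k,[(round(e["score"],2),np.round(e["uv"]).tolist(),int(e["pixels"].sum())) for e in d])
o=sensors.get_obs(); print(o["eef_pos"],o["tool_rot"],o["force"],o["time_s"],o["gripper_width"],o["wrist_torque"])
E
```

```text
scene cups [(0.91, [239.0, 139.0], 552)]
scene jar []
scene coffee_tin [(0.74, [241.0, 121.0], 178)]
scene spoon [(0.51, [274.0, 195.0], 221)]
scene cup [(0.7, [155.0, 166.0], 266)]
side cups [(0.78, [282.0, 136.0], 388)]
side jar [(0.5, [301.0, 128.0], 132)]
side coffee_tin [(0.8, [292.0, 119.0], 259)]
side spoon [(0.51, [273.0, 204.0], 199)]
side cup [(0.69, [223.0, 133.0], 174)]
[ 0.34176234 -0.3224389   0.17800141] [-2.85906848  0.06214395 -0.92303976] [ 3.6630984   1.36824027 16.45609431] 24.3 0.05961944131221675 [ 0.37577061 -0.64879714 -0.04994759]
```

Request:
servo_tool([
  [0,0,0.04,0,0,0],
  [0,0,0.1,0,0,0],
  [0,0,0.16,0,0,0],
  [0,0,0.22,0,0,0],
  [0,0,0.28,0,0,0],
  [0,0,0.34,0,0,0],
  [0,0,0.4,0,0,0],
  [0,0,0.4,0,0,0],
  [0,0,0.4,0,0,0],
  [0,0,0.4,0,0,0],
])

```text
time_s: 25.55
eef_pos: [0.3385, -0.3207, 0.2935]
tool_rot: [-2.864, 0.073, -0.924]
force: [-0.6, -0.4, -1.8]
gripper_width: 0.0595
grip_force: 44.2
```

```bash
python3 - <<'E'
from h import *
for n in("scene","side","wrist"):
    im=camera(n); cv2.imwrite(f"pics/z_{n}.png",im[:,:,::-1])
    for k in("cups","jar","coffee_tin"):
        d=spotter.trace(k,n)[:2]; print(n,k,[(round(e["score"],2),np.round(e["uv"]).tolist(),int(e["pixels"].sum())) for e in d])
o=sensors.get_obs(); print(o["eef_pos"],o["tool_rot"],o["force"],o["time_s"],o["gripper_width"],o["qpos"])
E
```

```text
scene cups [(0.75, [241.0, 136.0], 509)]
scene jar [(0.7, [272.0, 196.0], 231), (0.55, [232.0, 125.0], 118)]
scene coffee_tin [(0.96, [243.0, 94.0], 389)]
side cups [(0.64, [285.0, 137.0], 389), (0.62, [221.0, 207.0], 699)]
side jar [(0.67, [296.0, 125.0], 246)]
side coffee_tin [(0.6, [294.0, 94.0], 465)]
wrist cups [(0.68, [269.0, 110.0], 17625), (0.64, [176.0, 228.0], 109)]
wrist jar [(0.94, [343.0, 146.0], 4396)]
wrist coffee_tin [(0.76, [252.0, 265.0], 24010), (0.61, [58.0, 206.0], 3438)]
[ 0.33895989 -0.32118062  0.29482501] [-2.86339822  0.07006689 -0.92378501] [ 0.15281479 -0.20426013 -3.17838892] 26.15 0.05932203150417161 [-0.924749    0.20308961  0.03427399  1.4723222   0.27812681  3.14059259]
```

```bash
python3 w.py 11 jar cups riser; python3 - <<'E'
from c import *
im,m,o=pickle.load(open("w11.pkl","rb"))
for k,q in(("jar",(.35,-.38,.06)),("jar",(.369,-.365,.06))):
  for i in range(len(o[k])):
    f,p=fit(k,[(o[k][i]["pixels"].astype(float),m)],np.array(q),[0],i==9); print(k,i,round(f,3),np.round(p,4))
mk=o["jar"][0]["pixels"]; ys,xs=np.where(mk); print(xs.min(),xs.max(),ys.min(),ys.max()); print("expected upright jar at fit uv",proj([[*p[:2],.06],[*p[:2],.144]],m))
e=cv2.fitEllipse(max(cv2.findContours(mk.astype(np.uint8),0,2)[0],key=cv2.contourArea)); print(e)
im1,m1,o1=pickle.load(open("w1.pkl","rb"))
f,p=fit("jar",[(o1["jar"][0]["pixels"].astype(float),m1)],np.array((.369,-.365,.06)),[0]); print("before",round(f,3),np.round(p,4))
ms={n:camera_model(n) for n in("scene","side")}
mask={}
for n in ms: camera(n); mask[n]=[(d["pixels"].astype(float)) for d in spotter.trace("cups",n)[:1]]
f,p=fit("cups",[(mask[n][0],ms[n]) for n in ms],np.array((.385,-.255,.06)),[0]); print("cups now",round(f,3),np.round(p,4))
f,p=fit("cups",[(o1["cups"][0]["pixels"].astype(float),m1)],np.array((.385,-.255,.06)),[0]); print("cups before wrist",round(f,3),np.round(p,4))
E
```

```text
jar [(0.86, [338.0, 149.0], 4240)]
cups [(0.61, [244.0, 174.0], 757)]
riser [(0.72, [272.0, 111.0], 17511)]
[ 0.3389 -0.3212  0.2948]
jar 0 0.024 [ 0.3253 -0.3556  0.0445  0.7255]
jar 0 0.024 [ 0.3253 -0.3555  0.0442  0.3023]
307 378 106 182
expected upright jar at fit uv [[342.50510603 137.72673417]
 [340.80167064 155.20118208]]
((342.69342041015625, 144.93577575683594), (69.15038299560547, 76.40290069580078), 15.349058151245117)
before 0.02 [ 0.3656 -0.3493  0.048   0.2256]
cups now 0.284 [ 0.3757 -0.251   0.0588  0.2088]
cups before wrist 0.264 [ 0.3627 -0.2453  0.0217  0.5348]
```

Request:
servo_tool([
  [0,0,0.05,0,0,0.1],
  [0,0,0.05,0,0,0.2],
  [0,0,0.05,0,0,0.3],
  [0,0,0.05,0,0,0.4],
  [0,0,0.05,0,0,0.5],
  [0,0,0.05,0,0,0.6],
  [0,0,0.05,0,0,0.7],
  [0,0,0.05,0,0,0.8],
  [0,0,0.05,0,0,0.9],
  [0,0,0.05,0,0,1],
])

```text
time_s: 27.8
eef_pos: [0.3394, -0.3213, 0.3096]
tool_rot: [-2.863, 0.07, 0.652]
force: [0.2, 0.3, -1.9]
gripper_width: 0.0593
grip_force: 44.2
```

```bash
python3 - <<'E'
from h import *
for i in range(3): camera("side")
o=sensors.get_obs(); print(o["eef_pos"],o["tool_rot"],o["force"],o["time_s"],o["gripper_width"],o["qpos"])
E
```

```text
[ 0.33948365 -0.32089632  0.30972672] [-2.86367343  0.06984432  0.64542526] [ 0.68205329  0.33525991 -1.98090508] 27.95 0.059159110326985946 [-0.74682365  0.3826583   0.30784956  1.78181853 -0.01731811  1.7616082 ]
```

```bash
python3 - <<'E'
from h import *
from scipy.spatial.transform import Rotation as R
o=sensors.get_obs(); c=R.from_euler("xyz",o["tool_rot"]); t=R.from_euler("xyz",[np.pi,0,1.502]); v=(t*c.inv()).as_rotvec(); print(v/(np.pi/2))
for y in (.35,.65,): print(y,(R.from_euler("xyz",[np.pi,0,y])*c.inv()).as_rotvec()/(np.pi/2))
E
```

```text
[-0.04695194 -0.18213058  0.54766368]
0.35 [-0.13476345 -0.12366954 -0.18060467]
0.65 [-0.11438257 -0.14193981  0.00907117]
```

Request:
servo_tool([
  [0.06,0.08,0,-0.008,-0.03,0.09],
  [0.14,0.18,0,-0.016,-0.06,0.18],
  [0.24,0.3,0,-0.023,-0.09,0.27],
  [0.34,0.44,0,-0.031,-0.12,0.365],
  [0.45,0.58,0,-0.039,-0.15,0.456],
  [0.55,0.7,0,-0.047,-0.182,0.548],
  [0.57,0.74,-0.08,-0.047,-0.182,0.548],
  [0.57,0.74,-0.08,-0.047,-0.182,0.548],
  [0.57,0.74,-0.08,-0.047,-0.182,0.548],
  [0.57,0.74,-0.08,-0.047,-0.182,0.548],
])

```text
time_s: 29.2
eef_pos: [0.51, -0.1003, 0.2868]
tool_rot: [3.141, 0.001, 1.502]
force: [0.2, -0.7, -1.7]
gripper_width: 0.0593
grip_force: 44.2
```

```bash
python3 w.py 12 coffee_tin caddy; python3 - <<'E'
from c import *
o=sensors.get_obs(); e=o["eef_pos"]; w=o["tool_rot"][2]; print(o["tool_rot"],o["gripper_width"],o["force"])
im,m,_=pickle.load(open("w12.pkl","rb")); im0,m0,_=pickle.load(open("w10.pkl","rb"))
for c in(200,225,252,280,305):
  for I in(im0,im):
    g=I[:,c-3:c+4].astype(int).mean(1); red=g[:,0]-g[:,1]; print(c,[int(red[v]) for v in range(176,262,3)])
E
```

```text
coffee_tin [(0.73, [252.0, 263.0], 23889)]
caddy [(0.66, [322.0, 48.0], 7685)]
[ 0.51   -0.0999  0.2864]
[3.14087439e+00 1.07626792e-03 1.50233567e+00] 0.05919769408369272 [ 0.21014484 -1.00637261 -1.77565819]
200 [-1, -2, -2, -2, -1, 8, 19, 26, 35, 35, 35, 36, 36, 38, 39, 38, 37, 37, 37, 77, 106, -1, 4, 5, 7, 9, 9, 9, 9]
200 [10, 11, 13, 23, 28, 35, 39, 39, 40, 41, 42, 42, 44, 44, 45, 45, 42, 37, 38, 36, 66, 85, 4, 5, 5, 6, 7, 7, 8]
225 [-2, -2, -2, 38, 35, 36, 37, 37, 38, 38, 39, 40, 40, 42, 42, 43, 40, 42, 41, 67, 102, 13, 5, 5, 6, 9, 9, 10, 9]
225 [-2, -2, 33, 37, 38, 38, 39, 40, 41, 42, 43, 46, 46, 45, 46, 46, 47, 48, 48, 47, 104, 132, 4, 6, 6, 6, 6, 7, 8]
252 [-2, -1, -2, 5, 35, 35, 37, 38, 38, 40, 40, 40, 42, 42, 43, 46, 44, 44, 45, 55, 100, 50, 6, 5, 6, 9, 10, 9, 9]
252 [-2, -2, 38, 36, 37, 38, 39, 40, 41, 43, 43, 44, 45, 46, 47, 47, 47, 47, 48, 37, 106, 91, 5, 6, 6, 8, 9, 9, 10]
280 [-1, -2, 0, 2, 35, 35, 36, 37, 38, 37, 39, 40, 41, 42, 41, 42, 43, 43, 43, 43, 99, 117, 4, 5, 6, 8, 9, 10, 9]
280 [-1, -2, 39, 35, 36, 37, 37, 39, 38, 40, 40, 42, 43, 43, 43, 44, 44, 37, 45, 51, 109, 101, 5, 6, 6, 8, 9, 10, 10]
305 [-2, -2, -1, -1, 0, 13, 24, 30, 34, 36, 35, 37, 38, 38, 39, 39, 39, 40, 41, 38, 88, 111, 0, 6, 5, 7, 9, 9, 9]
305 [-2, -1, -2, -2, 1, 10, 17, 31, 36, 35, 36, 37, 38, 37, 38, 39, 38, 40, 40, 51, 107, 84, 4, 5, 5, 7, 9, 9, 10]
```

Request:
servo_tool([
  [0.14,0.16,0,0,0,0],
  [0.284,0.325,0,0,0,0],
  [0.284,0.325,-0.15,0,0,0],
  [0.284,0.325,-0.3,0,0,0],
  [0.284,0.325,-0.45,0,0,0],
  [0.284,0.325,-0.52,0,0,0],
  [0.284,0.325,-0.56,0,0,0],
  [0.284,0.325,-0.59,0,0,0],
  [0.284,0.325,-0.61,0,0,0],
  [0.284,0.325,-0.61,0,0,0],
])

```text
time_s: 30.6
eef_pos: [0.5953, -0.0017, 0.1031]
tool_rot: [3.141, 0.001, 1.504]
force: [0.4, 0.0, -2.4]
gripper_width: 0.0594
grip_force: 44.5
```

Request:
servo_tool([
  [0,0,-0.015,0,0,0],
  [0,0,-0.03,0,0,0],
  [0,0,-0.045,0,0,0],
  [0,0,-0.06,0,0,0],
  [0,0,-0.07,0,0,0],
  [0,0,-0.077,0,0,0],
  [0,0,-0.077,0,0,0],
  [0,0,-0.077,0,0,0],
  [0,0,-0.077,0,0,0],
  [0,0,-0.077,0,0,0],
])

```text
time_s: 31.85
eef_pos: [0.5952, -0.0017, 0.0798]
tool_rot: [-3.141, 0.001, 1.504]
force: [0.3, 0.1, -2.2]
gripper_width: 0.0591
grip_force: 44.5
```

Request:
servo_tool([
  [0,0,-0.003,0,0,0],
  [0,0,-0.006,0,0,0],
  [0,0,-0.008,0,0,0],
  [0,0,-0.01,0,0,0],
  [0,0,-0.01,0,0,0],
  [0,0,-0.01,0,0,0],
  [0,0,-0.01,0,0,0],
  [0,0,-0.01,0,0,0],
  [0,0,-0.01,0,0,0],
  [0,0,-0.01,0,0,0],
])

```text
time_s: 33.1
eef_pos: [0.5952, -0.0015, 0.0783]
tool_rot: [3.141, 0.001, 1.504]
force: [-3.4, 0.6, 7.5]
gripper_width: 0.0592
grip_force: 45.9
```

Request:
servo_tool([
  [0,0,0.005,0,0,0],
  [0,0,0.005,0,0,0],
  [0,0,0.005,0,0,0],
  [0,0,0.005,0,0,0],
  [0,0,0.05,0,0,0],
  [0,0,0.2,0,0,0],
  [0,0,0.35,0,0,0],
  [0,0,0.5,0,0,0],
  [0,0,0.65,0,0,0],
  [0,0,0.75,0,0,0],
], hand=1)

```text
time_s: 34.35
eef_pos: [0.5956, -0.0017, 0.3057]
tool_rot: [3.137, 0.001, 1.504]
force: [0.0, -0.5, -0.4]
gripper_width: 0.0853
grip_force: 0.0
```

```bash
python3 w.py 13 coffee_tin caddy >/dev/null; python3 w.py 14 coffee_tin sugar_tin caddy lid; python3 - <<'E'
from c import *
o=sensors.get_obs(); print(o["eef_pos"],o["tool_rot"])
im,m,d=pickle.load(open("w14.pkl","rb")); w=1.502; C=np.array([.599,.052])
def uvat(x,y,z):
    p=C+[x*np.cos(w)-y*np.sin(w),x*np.sin(w)+y*np.cos(w)]; return proj([[*p,z]],m)[0]
# profile along caddy x at several y, colours sampled at plane z=0.006 floor and z=.04
for y in(-.02,0,.02):
    print("y",y,[(round(x*1e3),im[int(round(uvat(x,y,.006)[1])),int(round(uvat(x,y,.006)[0]))].tolist()) for x in np.arange(-.045,.05,.004)])
for k in("coffee_tin","sugar_tin"):
    for e in d[k][:1]:
        f,p=fit(k,[(e["pixels"].astype(float),m)],np.r_[C+np.array([np.cos(w),np.sin(w)])*(-.052 if k[0]=="c" else .053),.006],[1.502],True); q=p[:2]-C; print(k,round(f,3),p,"caddy xy",q[0]*np.cos(w)+q[1]*np.sin(w),-q[0]*np.sin(w)+q[1]*np.cos(w))
E
```

```text
coffee_tin [(0.92, [251.0, 164.0], 2728)]
sugar_tin [(0.89, [250.0, 69.0], 2484)]
caddy [(0.93, [250.0, 109.0], 4454)]
lid [(0.43, [250.0, 73.0], 2516)]
[ 0.5944 -0.0017  0.3   ]
[ 0.59441784 -0.00166731  0.30003396] [-3.13804330e+00  1.19301900e-03  1.50393427e+00]
y -0.02 [(-45, [155, 149, 136]), (-41, [69, 48, 43]), (-37, [63, 38, 34]), (-33, [64, 35, 30]), (-29, [80, 43, 35]), (-25, [146, 97, 58]), (-21, [145, 98, 62]), (-17, [140, 92, 55]), (-13, [145, 97, 59]), (-9, [148, 100, 62]), (-5, [146, 97, 58]), (-1, [147, 97, 60]), (3, [148, 100, 64]), (7, [148, 98, 60]), (11, [148, 99, 60]), (15, [145, 97, 59]), (19, [140, 95, 60]), (23, [138, 91, 58]), (27, [137, 91, 59]), (31, [143, 97, 62]), (35, [60, 49, 33]), (39, [83, 71, 58]), (43, [153, 154, 158]), (47, [153, 155, 158])]
y 0 [(-45, [155, 147, 134]), (-41, [74, 49, 42]), (-37, [63, 34, 30]), (-33, [63, 30, 24]), (-29, [78, 43, 34]), (-25, [139, 92, 56]), (-21, [140, 93, 56]), (-17, [140, 95, 57]), (-13, [141, 94, 56]), (-9, [140, 94, 56]), (-5, [141, 93, 56]), (-1, [142, 96, 57]), (3, [142, 95, 57]), (7, [143, 96, 58]), (11, [1
[... 249 characters left out ...]
, 44]), (-37, [64, 35, 31]), (-33, [66, 40, 33]), (-29, [78, 40, 31]), (-25, [146, 99, 63]), (-21, [142, 95, 58]), (-17, [143, 96, 59]), (-13, [142, 94, 60]), (-9, [142, 96, 59]), (-5, [141, 94, 58]), (-1, [142, 94, 59]), (3, [143, 95, 60]), (7, [141, 93, 58]), (11, [141, 94, 59]), (15, [141, 96, 60]), (19, [141, 94, 60]), (23, [142, 95, 61]), (27, [117, 79, 52]), (31, [97, 67, 46]), (35, [60, 52, 38]), (39, [69, 59, 45]), (43, [154, 156, 159]), (47, [155, 157, 160])]
coffee_tin 0.115 [0.59447435 0.0048906  0.01118204 1.53033249] caddy xy -0.04730906271186617 0.001276542303493223
sugar_tin 0.114 [0.60192888 0.10305681 0.01615971 1.48308323] caddy xy 0.051137367469546634 0.0005877987086774961
```

The floor gap between the tins reads about 61 mm, too tight for the 60 mm jar. With closed fingers in the gap I'll nudge each tin toward its end wall (about 4 mm free at each).

Request:
servo_tool([
  [0.016,0.189,0,0,0,0],
  [0.016,0.189,0,0,0,0],
  [0.016,0.189,-0.15,0,0,0],
  [0.016,0.189,-0.3,0,0,0],
  [0.016,0.189,-0.45,0,0,0],
  [0.016,0.189,-0.6,0,0,0],
  [0.016,0.189,-0.7,0,0,0],
  [0.016,0.189,-0.77,0,0,0],
  [0.016,0.189,-0.79,0,0,0],
  [0.016,0.189,-0.79,0,0,0],
], hand=0)

```text
time_s: 36.0
eef_pos: [0.5997, 0.0547, 0.0643]
tool_rot: [-3.14, 0.001, 1.504]
force: [-0.5, -1.0, -0.1]
gripper_width: 0.0002
grip_force: 0.0
```

Request:
servo_tool([
  [-0.001,-0.02,0,0,0,0],
  [-0.003,-0.04,0,0,0,0],
  [-0.004,-0.055,0,0,0,0],
  [-0.005,-0.06,0,0,0,0],
  [-0.005,-0.065,0,0,0,0],
  [-0.005,-0.07,0,0,0,0],
  [-0.005,-0.074,0,0,0,0],
  [-0.005,-0.078,0,0,0,0],
  [-0.005,-0.078,0,0,0,0],
  [-0.005,-0.078,0,0,0,0],
])

```text
time_s: 37.25
eef_pos: [0.5985, 0.0317, 0.0647]
tool_rot: [-3.141, 0.001, 1.504]
force: [0.2, 0.7, -0.1]
gripper_width: 0.0001
grip_force: 0.2
```

Request:
servo_tool([
  [0,-0.003,0,0,0,0],
  [0,-0.006,0,0,0,0],
  [0,-0.008,0,0,0,0],
  [0,-0.01,0,0,0,0],
  [0,-0.01,0,0,0,0],
  [0.003,0.05,0,0,0,0],
  [0.006,0.1,0,0,0,0],
  [0.01,0.143,0,0,0,0],
  [0.01,0.155,0,0,0,0],
  [0.01,0.163,0,0,0,0],
])

```text
time_s: 38.5
eef_pos: [0.6014, 0.0783, 0.0647]
tool_rot: [3.142, 0.007, 1.503]
force: [-0.9, -10.2, 1.8]
gripper_width: -0.0002
grip_force: 4.9
```

Request:
servo_tool([
  [0,0.003,0,0,0,0],
  [0,0.006,0,0,0,0],
  [0,0,0,0,0,0],
  [-0.003,-0.04,0,0,0,0],
  [-0.005,-0.078,0.02,0,0,0],
  [-0.005,-0.12,0.17,0,0,0],
  [-0.005,-0.17,0.32,0,0,0],
  [-0.01,-0.22,0.5,0,0,0],
  [-0.015,-0.27,0.65,0,0,0],
  [-0.02,-0.27,0.78,0,0,0],
])

```text
time_s: 39.75
eef_pos: [0.5954, -0.0019, 0.3015]
tool_rot: [3.14, 0.001, 1.502]
force: [0.3, -0.5, -1.0]
gripper_width: -0.0
grip_force: 0.0
```

```bash
cat > gap.py <<'E'
from c import *
import sys
im,m,d=pickle.load(open(f"w{sys.argv[1]}.pkl","rb")); w=1.502; C=np.array([.599,.052])
def uvat(x,y,z):
    p=C+[x*np.cos(w)-y*np.sin(w),x*np.sin(w)+y*np.cos(w)]; return proj([[*p,z]],m)[0]
for y in(-.02,.02):
    xs=np.arange(-.05,.05,.001); g=np.array([cv2.getRectSubPix(im[:,:,0],(1,1),tuple(map(float,uvat(x,y,.006))))[0,0] for x in xs]).astype(int)
    print("y",y,list(zip((xs*1e3).round().astype(int).tolist(),g.tolist()))[::1][10:35],list(zip((xs*1e3).round().astype(int).tolist(),g.tolist()))[72:95])
E
python3 w.py 15 coffee_tin >/dev/null; python3 w.py 16 coffee_tin sugar_tin caddy; python3 gap.py 14; python3 gap.py 16
```

```text
coffee_tin [(0.76, [250.0, 167.0], 2655)]
sugar_tin [(0.9, [246.0, 69.0], 2567)]
caddy [(0.71, [248.0, 112.0], 4294)]
[ 0.5949 -0.0006  0.2976]
y -0.02 [(-40, 81), (-39, 108), (-38, 100), (-37, 77), (-36, 63), (-35, 65), (-34, 66), (-33, 65), (-32, 65), (-31, 64), (-30, 61), (-29, 77), (-28, 108), (-27, 135), (-26, 148), (-25, 146), (-24, 143), (-23, 142), (-22, 143), (-21, 145), (-20, 144), (-19, 144), (-18, 143), (-17, 142), (-16, 144)] [(22, 141), (23, 138), (24, 135), (25, 134), (26, 136), (27, 136), (28, 136), (29, 136), (30, 139), (31, 127), (32, 105), (33, 89), (34, 71), (35, 62), (36, 57), (37, 74), (38, 88), (39, 97), (40, 148), (41, 156), (42, 155), (43, 154), (44, 153)]
y 0.02 [(-40, 94), (-39, 109), (-38, 76), (-37, 66), (-36, 65), (-35, 67), (-34, 65), (-33, 65), (-32, 65), (-31, 64), (-30, 63), (-29, 76), (-28, 108), (-27, 133), (-26, 145), (-25, 142), (-24, 141), (-23, 141), (-22, 141), (-21, 141), (-20, 141), (-19, 141), (-18, 141), (-17, 141), (-16, 141)] [(22, 140), (23, 142), (24, 143), (25, 145), (26, 137), (27, 113), (28, 92), (29, 94), (30, 94), (31, 96), (32, 9
[... 521 characters left out ...]
 149), (31, 149), (32, 152), (33, 137), (34, 114), (35, 97), (36, 80), (37, 69), (38, 68), (39, 83), (40, 89), (41, 101), (42, 161), (43, 171), (44, 169)]
y 0.02 [(-40, 77), (-39, 70), (-38, 74), (-37, 75), (-36, 74), (-35, 73), (-34, 73), (-33, 72), (-32, 65), (-31, 92), (-30, 125), (-29, 151), (-28, 158), (-27, 154), (-26, 154), (-25, 155), (-24, 155), (-23, 154), (-22, 154), (-21, 155), (-20, 154), (-19, 154), (-18, 153), (-17, 154), (-16, 154)] [(22, 155), (23, 155), (24, 155), (25, 155), (26, 155), (27, 158), (28, 149), (29, 123), (30, 101), (31, 106), (32, 107), (33, 108), (34, 110), (35, 106), (36, 82), (37, 68), (38, 67), (39, 78), (40, 81), (41, 99), (42, 153), (43, 169), (44, 167)]
```

The gap is now about 66–70 mm, centred near caddy x = +0.0025. Next is the jar, with a fresh view since it was displaced.

Request:
servo_tool([
  [-0.1,-0.11,0,0,0,0],
  [-0.22,-0.25,0,0,0,0],
  [-0.35,-0.39,0,0,0,0],
  [-0.48,-0.53,0,0,0,0],
  [-0.61,-0.68,0,0,0,0],
  [-0.74,-0.82,0,0,0,0],
  [-0.85,-0.95,0,0,0,0],
  [-0.88,-0.98,0,0,0,0],
  [-0.88,-0.98,0,0,0,0],
  [-0.88,-0.98,0,0,0,0],
], hand=1)

```text
time_s: 41.3
eef_pos: [0.3321, -0.2936, 0.2982]
tool_rot: [-3.141, -0.0, 1.505]
force: [-0.1, -1.0, -0.2]
gripper_width: 0.0851
grip_force: 0.0
```

```bash
python3 w.py 17 jar cups riser; python3 - <<'E'
from c import *
im,m,d=pickle.load(open("w17.pkl","rb")); o=sensors.get_obs(); print(o["eef_pos"],o["tool_rot"])
for k,q in(("jar",(.325,-.355,.06)),("cups",(.37,-.25,.06))):
    if d[k]:
        f,p=fit(k,[(d[k][0]["pixels"].astype(float),m)],np.array(q),[0]); print(k,"free",round(f,3),p)
        f,p=fit(k,[(d[k][0]["pixels"].astype(float),m)],np.array(q),[0],True); print(k,"z",round(f,3),p)
mk=d["jar"][0]["pixels"]; c=max(cv2.findContours(mk.astype(np.uint8),0,2)[0],key=cv2.contourArea); (cx,cy),rr=cv2.minEnclosingCircle(c); print(cx,cy,rr)
a=proj([[.325,-.355,.06],[.325,-.355,.13],[.325,-.355,.144]],m); print(a)
mm=d["riser"][0]["pixels"] if d["riser"] else None
if mm is not None:
    c=max(cv2.findContours((mm|mk).astype(np.uint8),0,2)[0],key=cv2.contourArea); print("riser box",[np.round(ray(b,m,.06)[:2],3).tolist() for b in cv2.boxPoints(cv2.minAreaRect(c))])
# dark/bright cap profile in column through jar centre
print([(v,im[v,int(cx)].tolist()) for v in range(int(cy-rr)-6,int(cy+rr)+8,4)])
E
```

```text
jar [(0.78, [252.0, 240.0], 3887)]
cups [(0.96, [301.0, 140.0], 4501)]
riser [(0.7, [321.0, 169.0], 17693)]
[ 0.3322 -0.2937  0.2986]
[ 0.33222879 -0.29367433  0.29856328] [-3.14116917e+00  7.22452493e-04  1.50610500e+00]
jar free 0.02 [ 0.32675074 -0.36108539  0.04988273 -0.26779916]
jar z 0.057 [ 0.32697515 -0.35632097  0.06551207  0.06855222]
cups free 0.035 [ 0.37534013 -0.25547163  0.04441689  0.30861256]
cups z 0.106 [ 0.37172328 -0.25401649  0.06058736  0.25518576]
251.0 238.13125610351562 40.181148529052734
[[249.34385016 220.78657984]
 [248.81583377 245.73966641]
 [248.68191569 252.07202069]]
riser box [[0.28, -0.423], [0.33, -0.177], [0.479, -0.203], [0.457, -0.46]]
[(191, [140, 139, 139]), (195, [143, 142, 140]), (199, [115, 119, 116]), (203, [96, 105, 99]), (207, [97, 104, 100]), (211, [97, 105, 100]), (215, [94, 103, 98]), (219, [106, 122, 110]), (223, [73, 79, 70]), (227, [92, 87, 78]), (231, [146, 136, 124]), (235, [147, 137, 124]), (239, [145, 136, 124]), (243, [147, 138, 125]), (247, [146, 136, 123]), (251, [142, 133, 121]), (255, [141, 133, 120]), (259, [144, 135, 122]), (263, [144, 135, 121]), (267, [143, 135, 122]), (271, [142, 133, 119]), (275, [142, 134, 121]), (279, [146, 149, 148]), (283, [148, 149, 148])]
```

The jar is upright at about (0.327, -0.355): its cap spans rows 228–277, matching an upright jar. The cups stand clear at (0.372, -0.254). Grip it.

Request:
servo_tool([
  [-0.01,-0.1,0,0,0,0],
  [-0.017,-0.205,0,0,0,0],
  [-0.017,-0.205,-0.12,0,0,0],
  [-0.017,-0.205,-0.26,0,0,0],
  [-0.017,-0.205,-0.4,0,0,0],
  [-0.017,-0.205,-0.5,0,0,0],
  [-0.017,-0.205,-0.56,0,0,0],
  [-0.017,-0.205,-0.588,0,0,0],
  [-0.017,-0.205,-0.588,0,0,0],
  [-0.017,-0.205,-0.588,0,0,0],
])

```text
time_s: 42.75
eef_pos: [0.327, -0.3564, 0.1232]
tool_rot: [3.141, 0.002, 1.504]
force: [0.2, 0.3, -0.3]
gripper_width: 0.0853
grip_force: 0.0
```

Request:
servo_tool([
  [0,0,0,0,0,0],
  [0,0,0,0,0,0],
  [0,0,0,0,0,0],
  [0,0,0,0,0,0],
  [0,0,0.02,0,0,0],
  [0,0,0.1,0,0,0],
  [0,0,0.2,0,0,0],
  [0,0,0.3,0,0,0],
  [0,0,0.42,0,0,0],
  [0,0,0.42,0,0,0],
], hand=0)

```text
time_s: 44.0
eef_pos: [0.3274, -0.3573, 0.251]
tool_rot: [3.138, 0.005, 1.504]
force: [0.2, 0.1, -1.6]
gripper_width: 0.0587
grip_force: 43.6
```

```bash
python3 w.py 18 jar; python3 - <<'E'
from c import *
im,m,d=pickle.load(open("w18.pkl","rb")); o=sensors.get_obs(); e=o["eef_pos"]; w=o["tool_rot"][2]; print(o["tool_rot"],o["gripper_width"])
f=lambda v,dz:(lambda p:round(float(p[0]*np.cos(w)+p[1]*np.sin(w)),4))(ray((250,v),m,e[2]+dz)-e)
print([(v,im[v,250].tolist(),f(v,.022)) for v in range(176,345,5)])
E
```

```text
jar [(0.92, [250.0, 275.0], 19415)]
[ 0.3261 -0.3557  0.2477]
[-3.14068785e+00  4.88526962e-04  1.50383152e+00] 0.05844190728094459
[(176, [160, 160, 159], 0.0467), (181, [66, 82, 69], 0.0451), (186, [69, 85, 73], 0.0434), (191, [62, 76, 63], 0.0418), (196, [64, 77, 65], 0.0401), (201, [63, 78, 63], 0.0384), (206, [72, 87, 76], 0.0367), (211, [67, 84, 72], 0.035), (216, [46, 64, 47], 0.0332), (221, [86, 132, 91], 0.0315), (226, [81, 128, 84], 0.0297), (231, [64, 61, 53], 0.0279), (236, [68, 65, 58], 0.0261), (241, [84, 78, 69], 0.0243), (246, [165, 160, 146], 0.0224), (251, [163, 154, 139], 0.0205), (256, [163, 153, 139], 0.0187), (261, [160, 151, 138], 0.0168), (266, [108, 101, 89], 0.0148), (271, [108, 100, 91], 0.0129), (276, [108, 101, 89], 0.0109), (281, [112, 105, 93], 0.009), (286, [109, 102, 91], 0.007), (291, [112, 103, 94], 0.0049), (296, [108, 100, 89], 0.0029), (301, [106, 99, 88], 0.0008), (306, [107, 99, 89], -0.0013), (311, [102, 96, 85], -0.0034), (316, [105, 98, 87], -0.0055), (321, [105, 96, 86], -0.0077), (326, [104, 98, 87], -0.0099), (331, [104, 97, 88], -0.0121), (336, [106, 96, 87], -0.0143), (341, [104, 97, 86], -0.0166)]
```

Request:
servo_tool([
  [0.03,0,0.15,0,0,0],
  [0.1,0.1,0.22,0,0,0],
  [0.18,0.23,0.22,0,0,0],
  [0.28,0.39,0.22,0,0,0],
  [0.38,0.56,0.22,0,0,0],
  [0.46,0.72,0.22,0,0,0],
  [0.53,0.86,0.2,0,0,0],
  [0.55,0.92,0.2,0,0,0],
  [0.55,0.92,0.2,0,0,0],
  [0.55,0.92,0.2,0,0,0],
])

```text
time_s: 45.35
eef_pos: [0.4907, -0.0804, 0.3071]
tool_rot: [-3.139, 0.001, 1.504]
force: [0.6, 0.5, -1.4]
gripper_width: 0.0586
grip_force: 44.0
```

```bash
python3 - <<'E'
from h import *
for i in range(2): camera("side")
o=sensors.get_obs(); e=o["eef_pos"]; print(e,o["tool_rot"],o["gripper_width"]); print((np.array([.5994,.058,.185])-e)/.3)
E
```

```text
[ 0.49086389 -0.08084291  0.3077549 ] [-3.14015459e+00  1.14254659e-03  1.50241099e+00] 0.05894611277980535
[ 0.36178703  0.4628097  -0.40918299]
```

Request:
servo_tool([
  [0.1,0.13,0,0,0,0],
  [0.24,0.3,0,0,0,0],
  [0.362,0.463,0,0,0,0],
  [0.362,0.463,-0.15,0,0,0],
  [0.362,0.463,-0.28,0,0,0],
  [0.362,0.463,-0.38,0,0,0],
  [0.362,0.463,-0.41,0,0,0],
  [0.362,0.463,-0.41,0,0,0],
  [0.362,0.463,-0.41,0,0,0],
  [0.362,0.463,-0.41,0,0,0],
])

```text
time_s: 46.7
eef_pos: [0.6009, 0.0589, 0.187]
tool_rot: [3.139, 0.0, 1.504]
force: [-0.6, -0.5, -2.3]
gripper_width: 0.0586
grip_force: 44.1
```

```bash
python3 w.py 19 jar sugar_tin coffee_tin caddy; python3 - <<'E'
from c import *
im,m,d=pickle.load(open("w19.pkl","rb")); o=sensors.get_obs(); e=o["eef_pos"]; w=1.502; C=np.array([.599,.052]); print(e)
def cx(u,v,z): p=ray((u,v),m,z)[:2]-C; return round(float(p@[np.cos(w),np.sin(w)])*1e3,1)
print([(v,im[v,250].tolist(),cx(250,v,.086),cx(250,v,.121)) for v in range(40,200,4)])
for n in("scene","side"):
    camera(n); mm=camera_model(n)
    for k in("jar","coffee_tin","sugar_tin"):
        print(n,k,[(round(t["score"],2),np.round(t["uv"]).tolist(),int(t["pixels"].sum())) for t in spotter.trace(k,n)[:2]])
E
```

```text
jar [(0.76, [250.0, 274.0], 19604), (0.52, [31.0, 9.0], 2195)]
sugar_tin [(0.77, [250.0, 136.0], 4537)]
coffee_tin []
caddy [(0.74, [246.0, 164.0], 3251), (0.62, [60.0, 256.0], 1884)]
[0.6001 0.059  0.1857]
[0.6000899  0.0589871  0.18567356]
[(40, [171, 174, 172], 116.5, 110.2), (44, [172, 175, 173], 114.1, 108.2), (48, [173, 175, 172], 111.8, 106.2), (52, [173, 175, 173], 109.4, 104.2), (56, [174, 176, 174], 107.0, 102.3), (60, [173, 175, 173], 104.6, 100.2), (64, [173, 175, 173], 102.2, 98.2), (68, [173, 176, 173], 99.8, 96.2), (72, [174, 176, 174], 97.4, 94.2), (76, [173, 175, 173], 95.0, 92.1), (80, [173, 176, 174], 92.5, 90.0), (84, [175, 176, 174], 90.0, 88.0), (88, [175, 176, 175], 87.6, 85.9), (92, [174, 176, 175], 85.1, 83.8), (96, [174, 177, 174], 82.6, 81.7), (100, [152, 101, 62], 80.0, 79.5), (104, [173, 122, 83], 77.5, 77.4), (108, [111, 80, 61], 74.9, 75.2), (112, [157, 155, 137], 72.4, 73.1), (116, [175, 177, 180], 69.8, 70.9), (120, [174, 177, 180], 67.2, 68.7), (124, [175, 176, 180], 64.5, 66.5), (128, [174, 176, 179], 61.9, 64.3), (132, [174, 177, 180], 59.3, 62.1),
[... 209 characters left out ...]
 48.4), (160, [174, 176, 178], 40.2, 46.0), (164, [151, 128, 112], 37.4, 43.7), (168, [164, 114, 73], 34.6, 41.3), (172, [164, 112, 71], 31.8, 39.0), (176, [163, 111, 70], 28.9, 36.6), (180, [42, 56, 40], 26.1, 34.1), (184, [51, 61, 42], 23.2, 31.7), (188, [49, 58, 41], 20.3, 29.3), (192, [49, 60, 41], 17.3, 26.8), (196, [47, 58, 37], 14.4, 24.3)]
scene jar [(0.97, [233.0, 190.0], 768), (0.32, [234.0, 240.0], 721)]
scene coffee_tin [(0.98, [223.0, 211.0], 510), (0.29, [237.0, 240.0], 681)]
scene sugar_tin [(0.97, [239.0, 224.0], 555)]
side jar [(0.75, [214.0, 185.0], 488), (0.37, [268.0, 280.0], 1574)]
side coffee_tin [(0.49, [223.0, 198.0], 242)]
side sugar_tin [(0.94, [212.0, 216.0], 357)]
```

Jar front edge vs sugar tin edge (rows 179/164) gives about 3 mm of clearance. Shifting 1.5 mm toward the coffee side and lowering slowly.

Request:
servo_tool([
  [-0.002,-0.005,0,0,0,0],
  [-0.002,-0.005,-0.02,0,0,0],
  [-0.002,-0.005,-0.04,0,0,0],
  [-0.002,-0.005,-0.06,0,0,0],
  [-0.002,-0.005,-0.08,0,0,0],
  [-0.002,-0.005,-0.095,0,0,0],
  [-0.002,-0.005,-0.11,0,0,0],
  [-0.002,-0.005,-0.125,0,0,0],
  [-0.002,-0.005,-0.14,0,0,0],
  [-0.002,-0.005,-0.14,0,0,0],
])

```text
time_s: 48.6
eef_pos: [0.599, 0.0574, 0.1428]
tool_rot: [-3.14, 0.001, 1.504]
force: [-0.1, 1.0, -1.8]
gripper_width: 0.0589
grip_force: 44.1
```

Request:
servo_tool([
  [0,0,-0.025,0,0,0],
  [0,0,-0.05,0,0,0],
  [0,0,-0.075,0,0,0],
  [0,0,-0.1,0,0,0],
  [0,0,-0.125,0,0,0],
  [0,0,-0.15,0,0,0],
  [0,0,-0.175,0,0,0],
  [0,0,-0.2,0,0,0],
  [0,0,-0.22,0,0,0],
  [0,0,-0.22,0,0,0],
])

```text
time_s: 49.85
eef_pos: [0.5989, 0.0574, 0.0766]
tool_rot: [-3.14, 0.001, 1.504]
force: [-0.9, 0.0, -1.2]
gripper_width: 0.0586
grip_force: 44.1
```

Inside with no contact; on to the floor (TCP about 0.069).

Request:
servo_tool([
  [0,0,-0.008,0,0,0],
  [0,0,-0.014,0,0,0],
  [0,0,-0.018,0,0,0],
  [0,0,-0.022,0,0,0],
  [0,0,-0.025,0,0,0],
  [0,0,-0.025,0,0,0],
  [0,0,-0.025,0,0,0],
  [0,0,-0.025,0,0,0],
  [0,0,-0.025,0,0,0],
  [0,0,-0.025,0,0,0],
])

```text
time_s: 51.1
eef_pos: [0.5994, 0.0574, 0.0698]
tool_rot: [-3.141, 0.001, 1.504]
force: [0.2, 0.7, -1.9]
gripper_width: 0.0589
grip_force: 44.1
```

Request:
servo_tool([
  [0,0,-0.003,0,0,0],
  [0,0,-0.006,0,0,0],
  [0,0,-0.008,0,0,0],
  [0,0,-0.008,0,0,0],
  [0,0,-0.008,0,0,0],
  [0,0,-0.008,0,0,0],
  [0,0,-0.008,0,0,0],
  [0,0,-0.008,0,0,0],
  [0,0,-0.008,0,0,0],
  [0,0,-0.008,0,0,0],
])

```text
time_s: 52.35
eef_pos: [0.5995, 0.0575, 0.0695]
tool_rot: [3.141, 0.001, 1.504]
force: [-4.3, -0.5, 9.0]
gripper_width: 0.0587
grip_force: 45.1
```

Request:
servo_tool([
  [0,0,0,0,0,0],
  [0,0,0,0,0,0],
  [0,0,0,0,0,0],
  [0,0,0,0,0,0],
  [0,0,0.04,0,0,0],
  [0,0,0.18,0,0,0],
  [0,0,0.34,0,0,0],
  [0,-0.08,0.5,0,0,0],
  [0,-0.18,0.65,0,0,0],
  [0,-0.18,0.78,0,0,0],
], hand=1)

```text
time_s: 53.6
eef_pos: [0.5994, 0.0015, 0.3046]
tool_rot: [3.139, 0.001, 1.501]
force: [0.5, 0.9, -0.6]
gripper_width: 0.0852
grip_force: 0.0
```

```bash
python3 w.py 20 jar>/dev/null; python3 w.py 21 jar coffee_tin sugar_tin caddy; python3 - <<'E'
from c import *
im,m,d=pickle.load(open("w21.pkl","rb")); w=1.502; C=np.array([.599,.052])
for k in("jar","coffee_tin","sugar_tin"):
    if d[k]:
        f,p=fit(k,[(d[k][0]["pixels"].astype(float),m)],np.array([.599,{"j":.055,"c":0.,"s":.108}[k[0]],.006]),[1.5]); q=p[:2]-C; print(k,round(f,3),np.round(p,4),"caddy",np.round([q@[np.cos(w),np.sin(w)],q@[-np.sin(w),np.cos(w)]],4))
ms={n:camera_model(n) for n in("scene","side")}
for n in ms: camera(n)
for k,q in(("lid",(.428,.297,.004)),("mat",(.428,.297,0)),("cups",(.375,-.25,.06)),("jar",(.599,.055,.006)),("coffee_tin",(.595,0,.006)),("sugar_tin",(.603,.108,.006))):
    v=[]
    for n in ms:
        t=[e for e in spotter.trace(k,n) if np.linalg.norm(np.array(e["uv"])-proj([[q[0],q[1],q[2]+.03]],ms[n])[0])<25]
        if t: v.append((t[0]["pixels"].astype(float),ms[n]))
    if v: f,p=fit(k,v,np.array(q),[1.746 if k=="lid" else .17 if k=="mat" else 1.5]); print(k,len(v),round(f,3),np.round(p,4))
E
```

```text
jar [(0.65, [241.0, 121.0], 2330), (0.19, [266.0, 104.0], 2066)]
coffee_tin [(0.66, [244.0, 171.0], 2658)]
sugar_tin [(0.83, [244.0, 73.0], 2422)]
caddy [(0.68, [269.0, 105.0], 1930)]
[0.5987 0.0037 0.3001]
jar 0.028 [ 0.599   0.0554 -0.0184  1.7599] caddy [0.0034 0.0002]
coffee_tin 0.032 [ 0.5941 -0.0038 -0.0194  1.5013] caddy [-0.056  0.001]
sugar_tin 0.033 [ 0.6026  0.1082 -0.0169  1.5052] caddy [0.0564 0.0003]
lid 2 0.117 [ 0.4273  0.2894 -0.0027  1.737 ]
mat 1 0.644 [ 0.0485  0.0209 -0.4545  0.2258]
cups 2 0.279 [ 0.3741 -0.2543  0.0576  1.7164]
jar 2 0.585 [ 5.9660e-01  4.6300e-02 -7.0000e-04  1.7209e+00]
coffee_tin 2 0.497 [ 0.5948 -0.008   0.0021  1.7134]
sugar_tin 2 0.404 [0.6027 0.1025 0.0025 1.7376]
```

```bash
python3 -c "
from rig import r
print(r.sign_off())"
```

```text
the job is handed in; nothing more can be done
None
```

I handed the job in with the lid on the cork mat and all three items upright on the caddy floor by my last measurements, but a wrist-joint limit mid-job made the arm knock the jar about 40 mm and may have shifted the cups about 10 mm (limit 25 mm), and the sign-off returned no verdict.

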